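# Rack the test tiles and prick the batch tally

### The arm

A 7-joint arm with a two-finger parallel gripper is mounted at the origin on the work surface. World frame = base frame: x ahead of the robot, y to its left, z up, the work surface at z = 0. Lengths are in m, angles in rad, forces in N, time in s.
With the tool pointing down it reaches from about 0.425 to 0.925 m from the base axis. Payload 6.8 kg.
Tool frame: the origin (TCP) lies at the very end of the fingers, on their centre line; the grasp point (between the pads) lies 19 mm behind it; y points along the fingers, x is the direction in which the jaws open and shut, and the axes are right-handed (so a half turn about y gives the same grasp; the last joint's range is limited). The gripper opens to 85 mm and grips with 20 to 120 N. Pads are 22 mm wide; open, the fingers measure 114 mm over their backs; the gripper's body (76 mm by 85 mm) begins 54 mm behind the grasp point. The pads swing forward as they close: fully open they stand 13 mm farther back than shut.
Start: joints at [1.083, 0.477, 0.022, 1.555, -0.011, 1.109, -0.083], TCP at [0.25, -0.627, 0.231] pointing down, gripper open.
Joint ranges: [-2.96, 2.96], [-0.34, 2.1], [-1.41, 1.46], [0.24, 2.44], [-1.37, 4.51], [0.17, 1.92], [-2.96, 2.96]. Speed limits (rad/s): [2.39, 2.39, 3.14, 3.14, 3.14, 3.14, 3.14].

### API

Orientations are given as a rotation vector (axis times angle).
In Python, from bench import r, imaging gives the robot as it stands.
- The arm moves only by the shell command python3 -m jog 'ROWS' [FORCE]. ROWS is text: rows parted by semicolons, each of 7 numbers parted by spaces: the turn, a rotation vector about the tool's x, y, z in degrees, then the shift along the tool's x, y, z in mm, then the opening, from 0 (shut) to 1 (fully open). A call has exactly 5 rows; each row shifts and turns the commanded pose from where the row before left it, along the tool's axes as they then stand; what a row does not reach is not made up. A row lasts 1/12 s, in which the tool goes at most 41.7 mm and 7.16 degrees, less where a joint would pass 70% of its speed; a pose out of reach is approached as far as the arm can. A call with a gripper value outside its range is refused whole. The fingers move at their own pace and stop on an object; FORCE is the grip in N (left out, the last holds). Time passes only in rows, so rows that do not move let the fingers close, or fill a call up. It gives the time, the measured TCP pose, the force and the opening at its end, in the units of the state.
- r.get_obs(): the state, without advancing time (a new reading comes with each control period).
- imaging.grab_frame(name): name is "scene" or "side" or "wrist"; returns a dict with "color" (384x512x3 uint8, red, green, blue), "z_map" (384x512 float32, m along the optical axis (not along the pixel's ray), 0 where there is no reading), "fx", "fy", "cx", "cy" (pixels), "k1" (the pictures are not rectified: a ray, as slopes to the right and down, at radius r is drawn at 1 + k1 r^2 times it, then the intrinsics apply), "world_to_cam" (4x4, takes a point from world to camera coordinates); the wrist camera has in their place "hand_eye" (4x4, takes a point from camera to tool coordinates, whose origin is the TCP and whose axes are the tool frame's). Camera axes: x right, y up, looking along -z (the intrinsics and any distortion apply to the point x, -y, -z); pixel columns grow to the right and rows downward; lengths in m; the calibration is good to about 2 mm. A picture is of the moment at which its call begins: read the wrist's pose just before it.
- r.hand_in(): hands the job in, once; it reports no verdict.
The state is a dict: "clock": time; "joints": joint angles; "qvel": joint speeds; "tau": joint torques, N m; "tcp_pos": TCP position; "orientation": TCP orientation; "contact_force": force on the tool from outside, world axes, zero at the start; "moment": the same for the moment, N m; "grip_width": finger opening in m.
Only numpy, scipy, OpenCV 4.12 (cv2) and the standard library are available. Lean on these libraries where they do the work, as an engineer would, in place of code of your own. Each camera call takes 0.05 s, during which the arm holds its last target.

### The job

Put the yellow rib that lies on the guide away in the free compartment of the tool tray, and push every test tile fully home, upright, into a spring clip slot of the rack, one tile to a slot. Once all tiles are home, slide the rack along its guide until the blue dot on the clay tally is centred under the needle, then press the red plunger right down to prick it and let it spring back. Finally draw the loaded rack back against its stop, leaving the cup, bowl and jar where they stand.

Things in the scene. Friction and masses are not known exactly. Their poses are not given: they have to be found in the camera images.
- tile0: ceramic test tile with a bare pinkish-buff upper half, a flat panel 60 wide (its x) x 9 thick (its y) x 90 mm tall (its z), about 90 g. Origin: centre of its lower edge, z up along the tile. It starts upright in an open 12 mm wide, 16 mm deep groove of a fixed wooden block (70 x 44 x 26 mm, groove floor 10 mm above the table). It may be absent (None). All tiles are interchangeable
- tile1: ceramic test tile with a grey-green upper half, a flat panel 60 wide (its x) x 9 thick (its y) x 90 mm tall (its z), about 90 g. Origin: centre of its lower edge, z up along the tile. It starts upright in an open 12 mm wide, 16 mm deep groove of a fixed wooden block (70 x 44 x 26 mm, groove floor 10 mm above the table). It may be absent (None). All tiles are interchangeable
- tile2: ceramic test tile with a cream white upper half, a flat panel 60 wide (its x) x 9 thick (its y) x 90 mm tall (its z), about 90 g. Origin: centre of its lower edge, z up along the tile. It starts upright in an open 12 mm wide, 16 mm deep groove of a fixed wooden block (70 x 44 x 26 mm, groove floor 10 mm above the table). It may be absent (None). All tiles are interchangeable
- tile3: ceramic test tile with a red-brown upper half, a flat panel 60 wide (its x) x 9 thick (its y) x 90 mm tall (its z), about 90 g. Origin: centre of its lower edge, z up along the tile. It starts upright in an open 12 mm wide, 16 mm deep groove of a fixed wooden block (70 x 44 x 26 mm, groove floor 10 mm above the table). It may be absent (None). All tiles are interchangeable
- slot0 (a point): rack slot nearest the handle (slots 46 mm apart, all empty at first; any tile in any slot, either way round). The point is where the middle of a fully home tile's lower edge rests, on the slot floor; x along the tile's width, y across its thickness and along the guide towards the needle, z up. Side rails 22 mm tall leave 5 mm of play either way along x
- slot1 (a point): second rack slot, like slot0. In every slot the -y side is a fixed steel wall, the +y side a sprung steel clip that the tile must be pushed past with 5 to 15 N. Both flare open at the top, up to 40 mm above the slot floor (about 4 mm of lead-in each way). A tile just let go stops about 20 to 30 mm too high; once home the clip holds it
- slot2 (a point): third rack slot, like slot0
- slot3 (a point): fourth rack slot, nearest the needle, like slot0
- rack (a joint): travel of the rack along its guide, m: 0 = parked back against the dark stop at the handle end, growing towards the needle to 0.19. It rides on a plywood guide plate (120 mm wide, 470 mm long, 12 mm thick); the rack's base is a 90 x 260 mm, 10 mm thick aluminium plate riding on the guide plate. It drags with about 4 N and stays where it is left
- handle_top (a point): centre of the top of the rack's handle, an upright dark wooden post 18 x 18 mm at the end away from the needle, 85 mm tall above the rack's base plate; its axes are those of the rack (y along the guide towards the needle)
- mark (a point): centre of the 12 mm blue dot on the soft grey clay tally (32 x 30 mm) at the needle end of the rack
- needle_tip (a point): tip of the downward needle of the green marking stand, which is fixed beside the guide; at rest it hangs about 9.5 mm above the tally's top; moves down with the plunger
- plunger_top (a point): centre of the top of the red round cap (34 mm across) of the needle's spring plunger, 103 mm straight above the needle tip, about 162 mm above the table
- plunger (a joint): how far the plunger and needle are pressed down, m: 0 = up (it springs back by itself), 0.010 = fully down, which takes about 6 N
- rib: yellow potter's rib, a loose rounded bar 64 (its x) x 24 (its y) x 18 mm (its z), 40 g; origin at the centre of its underside. It lies across the guide plate on the robot's side, in the rack's way between rack and needle; it is caught by the rack's base plate if the rack is pushed against it
- tray_in (a point): centre of the inner floor of the free compartment of the dark wooden tool tray; the compartment is 108 (x) x 120 mm (y) inside, walls 29 mm above its floor; the narrow compartment beside it holds other tools
- cup: blue ceramic cup, 72 mm across, 75 mm tall, a bystander; origin at the centre of its underside
- bowl: buff bowl, 110 mm across, 55 mm tall, a bystander; origin at the centre of its underside
- jar: terracotta-coloured jar with white cap, 68 mm across, 90 mm tall, a bystander; origin at the centre of its underside

How it is judged:
By the outcome, as a careful person would: the job done as asked, in the order asked, and still so for the second after the job is handed in, with the robot touching nothing.
Of tile0, tile1, tile2, tile3 only 2 to 4 are there at a start; the rules pass over those that are not, and their reading is None.
At some moment in a run one of rib may be knocked a few centimetres aside while the robot is not near it.
It also fails if it takes over 210 s, if anything falls off the work surface, if the arm or the gripper's body presses on something with over 40 N, if the wrist force passes 120 N, or if a joint passes its speed limit or range.

## Working session

There is one attempt and no reset: what is moved stays moved. The work goes in short steps, Python scripts to look and compute and a shell command to move; the robot and the scene stay as the last step left them, time stands still between calls to the robot, and variables do not carry over. Pictures are saved under pics/ and viewed, and the job is handed in when it is done.

```bash
ls -la; mkdir -p pics
python3 - <<'E'
from bench import r, imaging
import cv2,json
print(r.get_obs())
for n in ["scene","side","wrist"]:
    f=imaging.grab_frame(n)
    cv2.imwrite(f"pics/a_{n}.png",f["color"][:,:,::-1])
    print(n,{k:v for k,v in f.items() if k not in("color","z_map")})
E
```

```text
total 12
drwxr-xr-x  3 agent agent 4096 Dec  6 22:26 .
drwxr-xr-x 23 root  root  4096 Dec  6 22:26 ..
drwxr-xr-x  2 agent agent 4096 Dec  6 22:26 pics
{'clock': 0.0, 'joints': array([ 1.08290041,  0.47780922,  0.02236239,  1.55642808, -0.01146902,
        1.10924964, -0.0830894 ]), 'qvel': array([-0.00190629,  0.00137804, -0.00127767,  0.00061279, -0.00079453,
        0.0002819 ,  0.00075821]), 'tau': array([-6.36540717e-04, -5.96446824e+01,  1.60786439e+00, -2.81201541e+01,
        1.24084018e-02,  9.14200995e-03,  8.80572884e-06]), 'tcp_pos': array([ 0.25000154, -0.62638995,  0.23032989]), 'orientation': array([-1.36441597,  0.92618617, -0.92363032]), 'contact_force': array([0.91265057, 0.63521696, 0.12921556]), 'moment': array([-0.011975  , -0.01274025,  0.01811579]), 'grip_width': 0.08569573431315528}
scene {'fx': 460.3110538890077, 'fy': 460.3110538890077, 'cx': 254.32689710212338, 'cy': 195.75068928117588, 'k1': -0.13430703396192603, 'world_to_cam': array([[-0.82298473,  0.56791994,  0.01277014,  0.51007149],
       [-0.45069392, -0.66646404,  0.59388608,  0.19121767],
       [
[... 308 characters left out ...]
0134294 ,  0.42542303],
       [ 0.46313393, -0.49036314,  0.73827567, -0.37357928],
       [-0.52129935,  0.52295152,  0.6743654 , -1.02634737],
       [ 0.        ,  0.        ,  0.        ,  1.        ]])}
wrist {'fx': 295.59632833048835, 'fy': 295.59632833048835, 'cx': 255.13626561955573, 'cy': 187.5626527900557, 'k1': 0.021928370297590358, 'hand_eye': array([[ 9.99999895e-01, -1.27723427e-04,  4.39168863e-04,
        -6.70614156e-04],
       [ 4.57299085e-04,  2.62941939e-01, -9.64811550e-01,
        -1.42499608e-01],
       [ 7.75312492e-06,  9.64811650e-01,  2.62941970e-01,
         6.54967899e-02],
       [ 0.00000000e+00,  0.00000000e+00,  0.00000000e+00,
         1.00000000e+00]])}
```

View pics/a_scene.png

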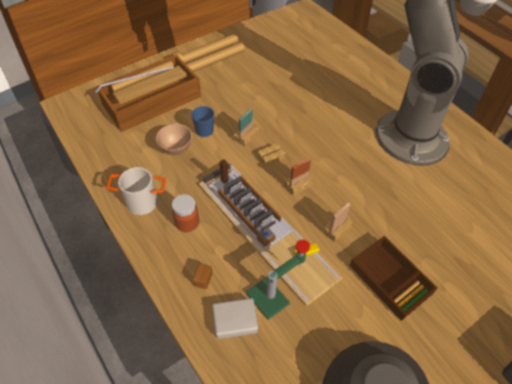

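View pics/a_side.png

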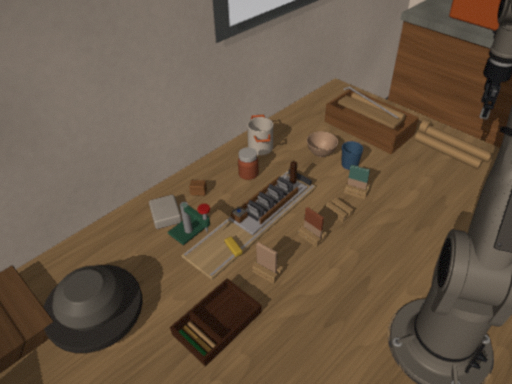

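View pics/a_wrist.png

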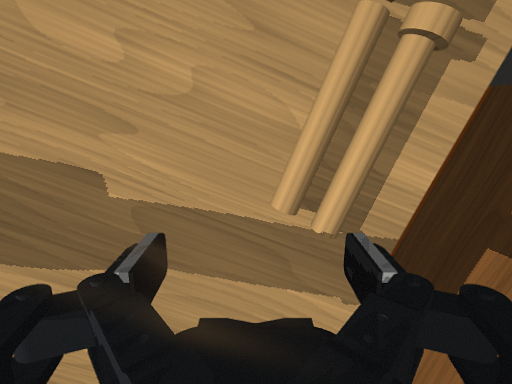

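The scene view shows three tiles in blocks: teal at (246,120), red-brown at (300,172) and a pale one at (340,215). An empty block is at (270,152). The rib is near (312,249), the plunger at (303,247) and the tray at (393,277). Next I'll write the helpers.

```bash
cat > h.py <<'E'
import numpy as np, cv2
from bench import r, imaging
from scipy.spatial.transform import Rotation as R
def tool():
    o=r.get_obs(); T=np.eye(4); T[:3,:3]=R.from_rotvec(o["orientation"]).as_matrix(); T[:3,3]=o["tcp_pos"]; return T
class Cam:
    def __init__(s,name):
        T=tool(); f=imaging.grab_frame(name); s.f=f; s.img=f["color"]; s.z=f["z_map"]
        s.c2w=T@f["hand_eye"] if name=="wrist" else np.linalg.inv(f["world_to_cam"])
        s.w2c=np.linalg.inv(s.c2w)
        s.hsv=cv2.cvtColor(s.img,cv2.COLOR_RGB2HSV)
    def slopes(s,uv):
        f=s.f; d=(np.atleast_2d(uv)-[f["cx"],f["cy"]])/[f["fx"],f["fy"]]; p=d.copy()
        for _ in range(30): p=d/(1+f["k1"]*(p**2).sum(1,keepdims=True))
        return p
    def dirs(s,uv):
        p=s.slopes(uv); return np.c_[p[:,0],-p[:,1],-np.ones(len(p))]
    def ray(s,uv):
        d=s.dirs(uv)@s.c2w[:3,:3].T; return s.c2w[:3,3],d
    def plane(s,uv,z):
        o,d=s.ray(uv); return o+d*((z-o[2])/d[:,2:3])
    def depth(s,uv):
        uv=np.atleast_2d(uv); zz=s.z[uv[:,1].astype(int),uv[:,0].astype(int)]
        return (s.dirs(uv)*zz[:,None])@s.c2w[:3,:3].T+s.c2w[:3,3]
    def cloud(s):
        h,w=s.z.shape; v,u=np.mgrid[:h,:w]
        uv=np.c_[u.ravel(),v.ravel()]; P=s.depth(uv).reshape(h,w,3); P[s.z==0]=np.nan; return P
    def proj(s,X):
        X=np.atleast_2d(X); c=X@s.w2c[:3,:3].T+s.w2c[:3,3]; p=np.c_[c[:,0],-c[:,1]]/-c[:,2:3]
        p=p*(1+s.f["k1"]*(p**2).sum(1,keepdims=True)); return p*[s.f["fx"],s.f["fy"]]+[s.f["cx"],s.f["cy"]]
    def save(s,n,box=None,k=1):
        im=s.img[:,:,::-1]
        if box: im=im[box[1]:box[3],box[0]:box[2]]
        cv2.imwrite("pics/"+n+".png",cv2.resize(im,None,fx=k,fy=k,interpolation=cv2.INTER_CUBIC))
def tri(c1,uv1,c2,uv2):
    o1,d1=c1.ray(uv1);o2,d2=c2.ray(uv2);d1=d1[0];d2=d2[0]
    A=np.c_[d1,-d2]; t=np.linalg.lstsq(A,o2-o1,rcond=None)[0]
    a=o1+d1*t[0]; b=o2+d2*t[1]; return (a+b)/2,np.linalg.norm(a-b)
E
python3 - <<'E'
from h import *
np.set_printoptions(precision=4,suppress=True)
a=Cam("scene");b=Cam("side")
a.save("b_scene",(150,90,450,330),2.6);b.save("b_side",(140,90,400,370),2.1)
for n,c,l in [("scene",a,[(246,120),(300,172),(340,215),(270,152),(303,247),(393,277),(224,170),(150,200)]),("side",b,[(359,175),(313,218),(266,255),(340,208),(204,209),(217,317),(234,245)])]:
    print(n,c.depth(np.array(l)))
print(tool())
E
```

```text
scene [[ 0.4524 -0.2886  0.0819]
 [ 0.4327 -0.0474  0.0651]
 [ 0.4463  0.1346  0.0845]
 [ 0.4317 -0.1892  0.0167]
 [ 0.6183  0.1866  0.1629]
 [ 0.4134  0.3261  0.0074]
 [ 0.6116 -0.1606  0.0813]
 [ 0.8217 -0.2074  0.0494]]
side [[ 0.4465 -0.291   0.0735]
 [ 0.4298 -0.0447  0.0822]
 [ 0.4361  0.137   0.0799]
 [ 0.4344 -0.1877  0.0128]
 [ 0.6098  0.186   0.1622]
 [ 0.4305  0.318   0.0064]
 [ 0.553   0.143   0.028 ]]
[[ 0.3707 -0.0003  0.9288  0.2501]
 [-0.9288  0.0007  0.3707 -0.6267]
 [-0.0008 -1.     -0.      0.2309]
 [ 0.      0.      0.      1.    ]]
```

View pics/b_scene.png

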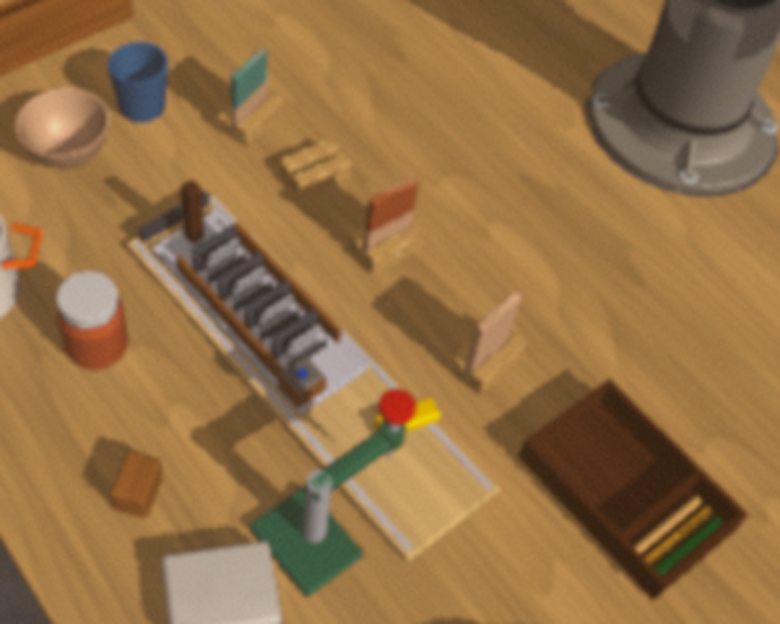

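View pics/b_side.png

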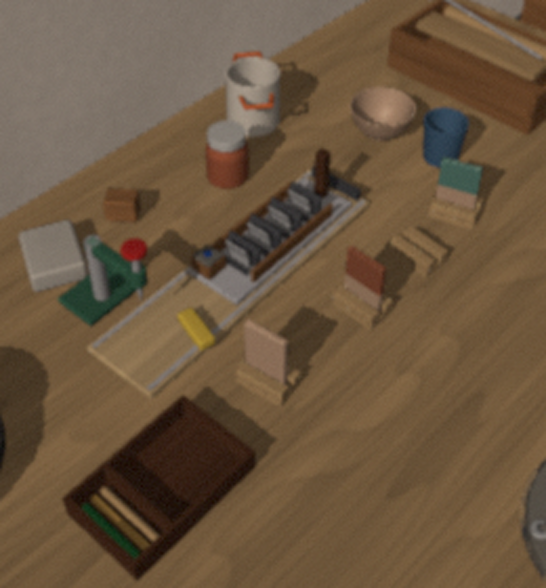

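Run:
```python
from h import *
np.set_printoptions(precision=4,suppress=True)
C={n:Cam(n) for n in("scene","side")}
print({n:c.c2w[:3,3] for n,c in C.items()})
for n,c in C.items():
    P=c.cloud(); H,S,V=[c.hsv[:,:,i].astype(int) for i in range(3)]
    X,Y,Z=P[...,0],P[...,1],P[...,2]
    def rep(name,m):
        q=P[m]; 
        if len(q)<4: print(n,name,"few");return
        xy=q[:,:2]; u,s,vt=np.linalg.svd(xy-xy.mean(0)); k=vt[0]*np.sign(vt[0][0]); t=(xy-xy.mean(0))@vt.T
        print(n,name,len(q),"mean",q.mean(0),"med",np.median(q,0),"ang",np.degrees(np.arctan2(k[1],k[0])),"ext",np.ptp(t,axis=0),"zr",Z[m].min(),Z[m].max(),"mid",xy.mean(0)+((t.max(0)+t.min(0))/2)@vt)
    for i,(cx,cy) in enumerate([(.45,-.29),(.43,-.046),(.44,.136)]):
        rep(f"tile{i}",(abs(X-cx)<.05)&(abs(Y-cy)<.06)&(Z>.035)&(Z<.12))
        rep(f"tiletop{i}",(abs(X-cx)<.05)&(abs(Y-cy)<.06)&(Z>.09)&(Z<.12))
        rep(f"blk{i}",(abs(X-cx)<.06)&(abs(Y-cy)<.06)&(Z>.021)&(Z<.03))
    near=(X>.4)&(X<.8)&(Y>-.4)&(Y<.4)
    rep("red",near&((H<6)|(H>174))&(S>200)&(V>120)&(Z>.14))
    rep("yellow",near&(abs(H-27)<5)&(S>200)&(Z>.008))
    rep("blue",near&(abs(H-115)<12)&(S>120)&(abs(Y-.05)<.1))
    rep("handle",(X>.55)&(X<.66)&(Y>-.23)&(Y<-.1)&(Z>.095)&(Z<.12))
    rep("tray",(X>.3)&(X<.55)&(Y>.2)&(Y<.5)&(Z>.026)&(Z<.05))
    rep("plate",(X>.48)&(X<.72)&(Y>.06)&(Y<.35)&(Z>.008)&(Z<.015))
```

```text
{'scene': array([1.0126, 0.5454, 1.0586]), 'side': array([-0.0571,  0.6501,  0.9737])}
scene tile0 248 mean [ 0.4533 -0.2903  0.0737] med [ 0.4547 -0.2897  0.0746] ang 16.4578098524089 ext [0.0645 0.0134] zr 0.035117138902497125 0.10337768129572877 mid [ 0.4526 -0.2919]
scene tiletop0 77 mean [ 0.4537 -0.2907  0.0984] med [ 0.4547 -0.2905  0.0994] ang 18.786062188007815 ext [0.0627 0.0126] zr 0.0901939138812069 0.10337768129572877 mid [ 0.4536 -0.2917]
scene blk0 133 mean [ 0.4506 -0.2864  0.0266] med [ 0.451  -0.2853  0.0269] ang -0.5390571740786458 ext [0.0776 0.0488] zr 0.021089954437308434 0.029946241573973076 mid [ 0.448  -0.2882]
scene tile1 321 mean [ 0.4329 -0.0476  0.0746] med [ 0.433 -0.047  0.076] ang -2.095222040370001 ext [0.0641 0.0135] zr 0.03502808731087881 0.10713388166378568 mid [ 0.4303 -0.0502]
scene tiletop1 104 mean [ 0.4318 -0.0488  0.099 ] med [ 0.4327 -0.0483  0.1   ] ang -0.6116371384340039 ext [0.0632 0.0127] zr 0.09049061871768671 0.10713388166378568 mid [ 0.4298 -0.0503]
scene blk1 168 mean [ 0.437  -0.0413  0.0266] med [ 0.4399 -0.0382  0.0269] ang -15.9
[... 3528 characters left out ...]
e 6 mean [0.6247 0.0569 0.0514] med [0.6247 0.0574 0.0504] ang -54.06242060616632 ext [0.0094 0.0054] zr 0.04859042500974908 0.055471245747511166 mid [0.6252 0.056 ]
side handle 38 mean [ 0.608  -0.1648  0.1037] med [ 0.6072 -0.1639  0.1042] ang -72.15236505157976 ext [0.0218 0.0183] zr 0.09583017566520469 0.10939651985649734 mid [ 0.61   -0.1666]
side tray 1118 mean [0.4257 0.3455 0.0337] med [0.4242 0.36   0.0341] ang 69.7556539685294 ext [0.3163 0.184 ] zr 0.02603308776202906 0.04996197894237009 mid [0.4371 0.3721]
side plate 2126 mean [0.6035 0.1747 0.012 ] med [0.6005 0.1815 0.012 ] ang 74.37731341191706 ext [0.2196 0.2144] zr 0.00800721005679772 0.014999749748913604 mid [0.6095 0.1557]
```

```bash
python3 -m jog '0 5.43 0 0 0 0 0.5; 0 5.43 0 0 0 0 0.5; 0 5.43 0 0 0 0 0.5; 0 5.43 0 0 0 0 0.5; 0 0 0 0 0 0 0.5' 60
python3 - <<'E'
from h import *
np.set_printoptions(precision=4,suppress=True)
print(tool())
E
```

```text
clock: 0.77
tcp_pos: [0.2504, -0.6268, 0.2312]
orientation: [-1.208, 1.211, -1.211]
contact_force: [-0.0, -0.6, 0.2]
grip_width: 0.0424
[[-0.0024 -0.0002  1.      0.2504]
 [-1.      0.0001 -0.0024 -0.6268]
 [-0.0001 -1.     -0.0002  0.2312]
 [ 0.      0.      0.      1.    ]]
```

```bash
python3 -m jog '0 0 0 -37 0 13 0.5; 0 0 0 -37 0 13 0.5; 0 0 0 -37 0 13 0.5; 0 0 0 -37 0 13 0.5; 0 0 0 -37 0 13 0.5' >/dev/null
python3 -m jog '0 0 0 -37 0 13 0.5; 0 0 0 -37 0 13 0.5; 0 0 0 -37 0 13 0.5; 0 0 0 -37 0 13 0.5; 0 0 0 -37 0 13 0.5' > /dev/null
python3 -m jog '0 0 0 -37 0 13 0.5; 0 0 0 -37 0 13 0.5; 0 0 0 -37 0 13 0.5; 0 0 0 -37 0 13 0.5; 0 0 0 -37 0 13 0.5'
python3 - <<'E'
from h import *
c=Cam("wrist"); c.save("c_w1"); np.savez("c_w1.npz",T=tool())
E
python3 -m jog '0 0 0 -37 0 13 0.5; 0 0 0 -37 0 13 0.5; 0 0 0 -37 0 13 0.5; 0 0 0 -37 0 13 0.5; 0 0 0 -37 0 13 0.5'
python3 - <<'E'
from h import *
c=Cam("wrist"); c.save("c_w2")
E
```

```text
clock: 2.02
tcp_pos: [0.4452, -0.07, 0.2318]
orientation: [-1.211, 1.205, -1.207]
contact_force: [0.5, -0.1, 0.3]
grip_width: 0.0425
clock: 2.48
tcp_pos: [0.5102, 0.1147, 0.2316]
orientation: [-1.21, 1.206, -1.207]
contact_force: [0.1, -0.5, 0.1]
grip_width: 0.0427
```

View pics/c_w1.png

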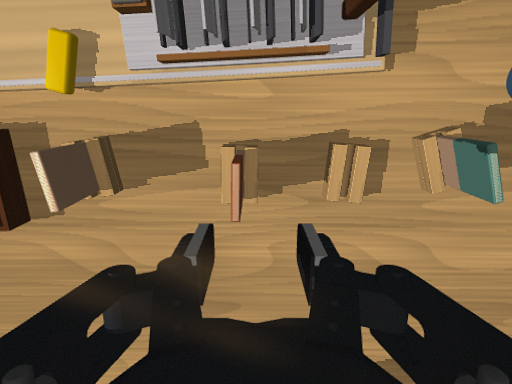

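View pics/c_w2.png

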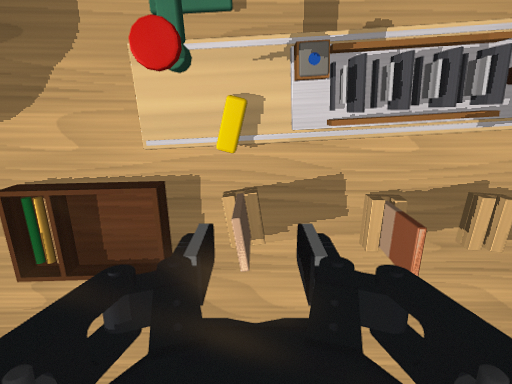

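The second wrist view shows the rib at (231,124), the dot at (314,59), the cap at (155,42) and the tray's free compartment around (110,230). The pale tile is at (238,230). I'll measure from this frame.

Run:
```python
from h import *
np.set_printoptions(precision=4,suppress=True)
c=Cam("wrist"); P=c.cloud(); H,S,V=[c.hsv[:,:,i].astype(int) for i in range(3)]
X,Y,Z=P[...,0],P[...,1],P[...,2]
def blob(m):
    n,l,s,ce=cv2.connectedComponentsWithStats(m.astype(np.uint8)); k=1+np.argmax(s[1:,4]); return l==k,s[k],ce[k]
def rect(name,m,z):
    b,s,ce=blob(m); cs,_=cv2.findContours(b.astype(np.uint8),cv2.RETR_EXTERNAL,cv2.CHAIN_APPROX_NONE)
    p=c.plane(cs[0][:,0].astype(float),z)[:,:2]; rr=cv2.minAreaRect((p*1000).astype(np.float32)); print(name,s,ce,rr,"medz",np.nanmedian(Z[b]),"box",cv2.boxPoints(rr).tolist()); return b
b=rect("rib",(abs(H-26)<5)&(S>220)&(V>90)&(Z>.01)&(Z<.06)&(X>.48),.030)
b2=rect("ribtop",b&(Z>.027),.030)
rect("red",((H<6)|(H>174))&(S>200)&(Z>.15),.162)
rect("blue",(abs(H-112)<12)&(S>140)&(Y<.15)&(X>.55),.05)
# guide edge lines: white strips
for y in np.arange(-0.03,.29,.04):
  for x0,x1 in((.50,.58),(.64,.72)):
    m=(abs(Y-y)<.003)&(X>x0)&(X<x1)&(abs(S)<60)&(Z<.02)&(Z>.005)
    if m.sum(): print(y,x0,m.sum(),X[m].mean(),X[m].min(),X[m].max())
# tray
for x in (.36,.38,.40,.42,.44,.46):
    m=(abs(X-x)<.003)&(Y>.2)&(Y<.48); yy=Y[m]; o=np.argsort(yy); zz=Z[m][o]; yy=yy[o]
    hi=yy[zz>.026]; print("tray x",x,"len",m.sum(), "yhi", hi[np.r_[True,np.diff(hi)>.004]], hi[np.r_[np.diff(hi)>.004,True]] if len(hi) else None, zz[(yy>.28)&(yy<.33)].mean() if m.sum() else 0)
for y in (.28,.30,.32):
    m=(abs(Y-y)<.003)&(X>.3)&(X<.56); xx=X[m]; o=np.argsort(xx); zz=Z[m][o]; xx=xx[o]
    hi=xx[zz>.026]; print("tray y",y,hi[np.r_[True,np.diff(hi)>.004]],hi[np.r_[np.diff(hi)>.004,True]])
```

```text
rib [ 226   97   30   58 1083] [240.5134 125.2964] ((556.3363037109375, 143.20579528808594), (22.496919631958008, 62.35415267944336), 76.09523010253906) medz 0.029637011822092052 box [[523.3696899414062, 139.77908325195312], [583.8966674804688, 124.79483032226562], [589.3029174804688, 146.63250732421875], [528.7759399414062, 161.61676025390625]]
ribtop [ 226   98   30   57 1063] [240.6143 125.3612] ((556.297119140625, 143.16751098632812), (22.372365951538086, 62.04090118408203), 76.134765625) medz 0.029653904523353092 box [[523.4998779296875, 139.74098205566406], [583.7330322265625, 124.87355041503906], [589.0943603515625, 146.5940399169922], [528.8612060546875, 161.4614715576172]]
red [ 146   18   51   55 2153] [171.49    45.2308] ((615.3235473632812, 181.36207580566406), (32.65589141845703, 32.31660461425781), 87.47386169433594) medz 0.16170414270427452 box [[598.4613037109375, 165.76217651367188], [630.7464599609375, 164.33782958984375], [632.185791015625, 196.96197509765625], [599.900634765625, 198.38632202148438]]
blue [320  56  11  12 112] [325.0089  61.4018] ((622.807250976562
[... 1243 characters left out ...]
691408803 0.5349607035257441
tray x 0.36 len 272 yhi [0.3373] [0.4199] nan
tray x 0.38 len 672 yhi [0.3554 0.4124] [0.3619 0.4208] 0.005919107642465968
tray x 0.4 len 729 yhi [0.2308 0.3569 0.4136] [0.2373 0.3632 0.4214] 0.005965652269926904
tray x 0.42 len 843 yhi [0.2316 0.3574 0.4143] [0.2375 0.3643 0.4212] 0.0059541854135848815
tray x 0.44 len 871 yhi [0.2319 0.3581 0.4146] [0.2382 0.3655 0.4221] 0.005878001653089697
tray x 0.46 len 896 yhi [0.2328 0.3586 0.4153] [0.2387 0.3649 0.4231] 0.005997658598859337
tray y 0.28 [0.366 0.476] [0.3688 0.4817]
tray y 0.3 [0.476] [0.4815]
tray y 0.32 [0.4741] [0.4806]<stdin>:22: RuntimeWarning: Mean of empty slice.
  ret = ret.dtype.type(ret / rcount)
```

```bash
cat >> h.py <<'E'
def go(p,rows=1):
    "shift needed in tool axes (mm) to bring TCP to world p"
    T=tool(); d=T[:3,:3].T@(np.array(p)-T[:3,3])*1000; return d
E
python3 -m jog '0 6.95 0 0 0 0 0.5; 0 6.95 0 0 0 0 0.5; 6.67 0 0 0 0 0 0.5; 6.67 0 0 0 0 0 0.5; 6.67 0 0 0 0 0 0.5' 
python3 -m jog '0 0 0 0 0 0 0.5; 0 0 0 0 0 0 0.5; 0 0 0 0 0 0 0.5; 0 0 0 0 0 0 0.5; 0 0 0 0 0 0 0.5'
python3 - <<'E'
from h import *
np.set_printoptions(precision=4,suppress=True)
print(tool(),r.get_obs()["joints"]); print(go([.541,.147,.07]),go([.541,.147,.018])-go([.541,.147,.07]))
c=Cam("wrist");c.save("d1")
b=((abs(c.hsv[:,:,0].astype(int)-26)<5)&(c.hsv[:,:,1]>220)&(c.hsv[:,:,2]>90)).astype(np.uint8)
P=c.cloud(); b[~((P[...,2]>.02)&(P[...,2]<.04)&(P[...,0]>.48))]=0
cs,_=cv2.findContours(b,0,1); k=max(cs,key=cv2.contourArea); print(cv2.minAreaRect((c.plane(k[:,0].astype(float),.03)[:,:2]*1000).astype(np.float32)))
E
```

```text
clock: 3.0
tcp_pos: [0.5105, 0.1129, 0.2321]
orientation: [-0.849, 1.084, -1.556]
contact_force: [0.5, -1.0, -1.0]
grip_width: 0.0431
clock: 3.42
tcp_pos: [0.5109, 0.1129, 0.2317]
orientation: [-0.852, 1.091, -1.557]
contact_force: [0.3, 0.1, -0.3]
grip_width: 0.0425
[[-0.2407  0.3321  0.912   0.5109]
 [-0.9706 -0.0818 -0.2264  0.1129]
 [-0.0006 -0.9397  0.342   0.2317]
 [ 0.      0.      0.      1.    ]] [-0.1492  0.1069 -0.351   2.1203  0.4232  0.7009 -2.6031]
[-40.2606 159.1393 -35.6253] [  0.0297  48.8638 -17.7856]
((555.8162841796875, 142.48260498046875), (22.77859115600586, 62.29631805419922), 75.10936737060547)
```

View pics/d1.png

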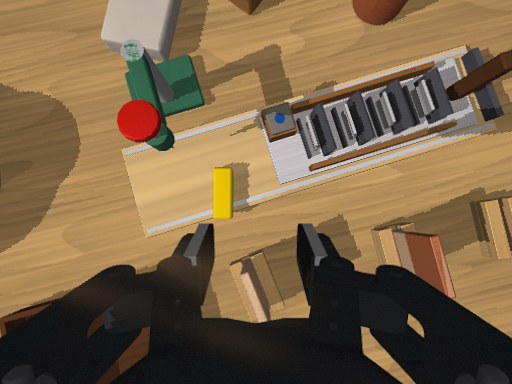

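```bash
python3 -m jog '-6.67 0 0 0 0 0 0.5; -6.67 0 0 0 0 0 0.5; -6.67 0 0 0 0 0 0.5; 0 -7 0 0 0 0 0.5; 0 -7 0 0 0 0 0.5' >/dev/null
python3 -m jog '0 -7 0 0 0 0 0.5; 0 -7 0 0 0 0 0.5; 0 -7 0 0 0 0 0.5; 0 -7 0 0 0 0 0.5; 0 -7 0 0 0 0 0.5'
python3 - <<'E'
from h import *
np.set_printoptions(precision=4,suppress=True)
print(tool(),r.get_obs()["joints"])
E
```

```text
clock: 4.3
tcp_pos: [0.5104, 0.113, 0.2312]
orientation: [-1.44, 0.743, -0.742]
contact_force: [0.9, 0.2, -0.7]
grip_width: 0.0425
[[ 0.58   -0.0005  0.8146  0.5104]
 [-0.8146  0.0008  0.58    0.113 ]
 [-0.0009 -1.      0.0001  0.2312]
 [ 0.      0.      0.      1.    ]] [ 0.0681  0.2652 -0.4769  1.8909  0.1407  1.0185 -1.4207]
```

```bash
for k in 1; do python3 -m jog '0 -7 0 0 0 0 0.5; 0 -7 0 0 0 0 0.5; 0 -7 0 0 0 0 0.5; 0 -7 0 0 0 0 0.5; 0 -7 0 0 0 0 0.5';python3 -m jog '0 -7 0 0 0 0 0.5; 0 -7 0 0 0 0 0.5; 0 -7 0 0 0 0 0.5; 0 -7 0 0 0 0 0.5; 0 -7 0 0 0 0 0.5'; python3 -m jog '0 -7 0 0 0 0 0.5; 0 -7 0 0 0 0 0.5; 0 -7 0 0 0 0 0.5; 0 -7 0 0 0 0 0.5; 0 -7 0 0 0 0 0.5'; python3 -m jog '0 -7 0 0 0 0 0.5; 0 -7 0 0 0 0 0.5; 0 -7 0 0 0 0 0.5; 0 -5 0 0 0 0 0.5; 0 0 0 0 0 0 0.5';done | grep clock
python3 - <<'E'
from h import *
np.set_printoptions(precision=4,suppress=True)
print(tool(),r.get_obs()["joints"]); print(go([.541,.147,.07]))
c=Cam("wrist");c.save("d2")
E
```

```text
clock: 4.72
clock: 5.13
clock: 5.55
clock: 5.97
[[ 0.2376 -0.0007 -0.9714  0.5103]
 [ 0.9714  0.0012  0.2376  0.1128]
 [ 0.001  -1.      0.001   0.2312]
 [ 0.      0.      0.      1.    ]] [ 0.3921  0.3498 -0.886   1.8721  0.3069  1.0634  0.7149]
[ 40.3633 161.1856 -21.8206]
```

View pics/d2.png

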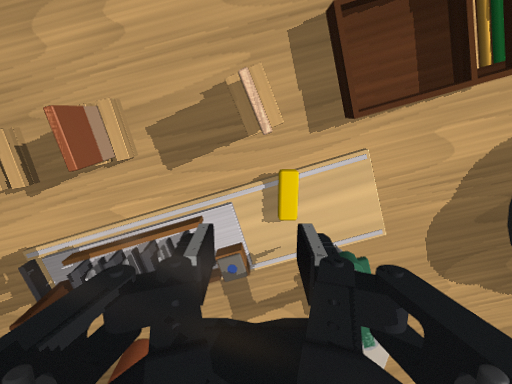

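```bash
python3 -m jog '0 0 0 8.1 32.2 -4.4 0.5; 0 0 0 8.1 32.2 -4.4 0.5; 0 0 0 8.1 32.2 -4.4 0.5; 0 0 0 8.1 32.2 -4.4 0.5; 0 0 0 8 32.2 -4.4 0.5' >/dev/null
python3 -m jog '0 0 0 0 10 0 0.5; 0 0 0 0 10 0 0.5; 0 0 0 0 10 0 0.5; 0 0 0 0 0 0 0.5; 0 0 0 0 0 0 0.5'
python3 - <<'E'
from h import *
np.set_printoptions(precision=4,suppress=True)
print(go([.5415,.1464,.018]))
c=Cam("wrist");c.save("d3")
E
```

```text
clock: 6.85
tcp_pos: [0.5412, 0.1469, 0.0411]
orientation: [-1.315, -1.029, 1.028]
contact_force: [0.8, -0.1, -0.0]
grip_width: 0.0423
[-0.4025 23.1071 -0.4113]
```

View pics/d3.png

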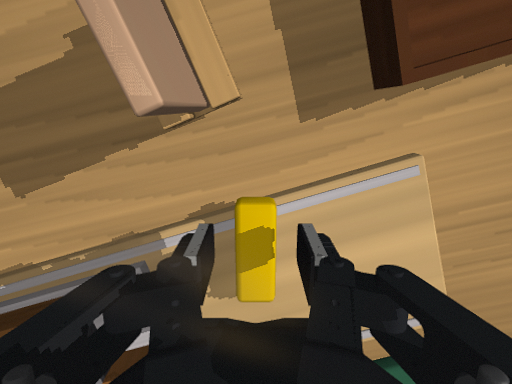

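The rib sits centred between the pads, with its column at about 256. I'll descend and close.

```bash
python3 -m jog '0 0 0 0 10 0 0.5; 0 0 0 0 10 0 0.5; 0 0 0 0 4 0 0.5; 0 0 0 0 0 0 0.5; 0 0 0 0 0 0 0.2' 50
python3 -m jog '0 0 0 0 0 0 0; 0 0 0 0 0 0 0; 0 0 0 0 0 0 0; 0 0 0 0 0 0 0; 0 0 0 0 0 0 0' 50
python3 -m jog '0 0 0 0 -15 0 0; 0 0 0 0 -25 0 0; 0 0 0 0 -25 0 0; 0 0 0 0 -15 0 0; 0 0 0 0 0 0 0' 50
python3 - <<'E'
from h import *
np.set_printoptions(precision=4,suppress=True)
# compartment centre: y walls .2382..0.3577 , x inner far .475
T=tool();print(T);print(go([.422,.298,.097]))
c=Cam("wrist");c.save("d4")
E
```

```text
clock: 7.32
tcp_pos: [0.5404, 0.1472, 0.0159]
orientation: [-1.314, -1.029, 1.03]
contact_force: [0.6, 1.0, -0.4]
grip_width: 0.0323
clock: 7.73
tcp_pos: [0.5409, 0.1472, 0.0165]
orientation: [-1.314, -1.029, 1.029]
contact_force: [-0.1, -0.9, -0.1]
grip_width: 0.0228
clock: 8.15
tcp_pos: [0.543, 0.1484, 0.1004]
orientation: [-1.316, -1.034, 1.025]
contact_force: [0.7, 0.1, -0.1]
grip_width: 0.0226
[[ 0.2396  0.0061 -0.9708  0.543 ]
 [ 0.9709  0.0017  0.2397  0.1484]
 [ 0.0031 -1.     -0.0055  0.1004]
 [ 0.      0.      0.      1.    ]]
[116.2868   2.9139 153.3085]
```

View pics/d4.png

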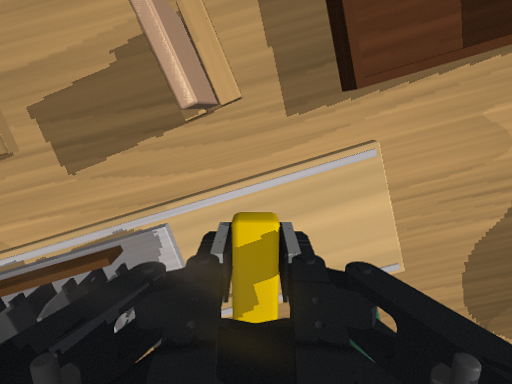

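```bash
python3 -m jog '0 0 0 19.3 0 28.2 0; 0 0 0 19.3 0 28.2 0; 0 0 0 19.3 0 28.2 0; 0 0 0 19.3 0 28.2 0; 0 0 0 19.3 0 28.2 0' 50 >/dev/null
python3 -m jog '0 0 0 19.3 0 28.2 0; 0 0 0 0 0 0 0; 0 0 0 0 20 0 0; 0 0 0 0 20 0 0; 0 0 0 0 0 0 0' 50
python3 - <<'E'
from h import *
np.set_printoptions(precision=4,suppress=True)
T=tool();print(T);print(go([.4065,.3015,.014]))
c=Cam("wrist");c.save("d5")
E
```

```text
clock: 9.03
tcp_pos: [0.4022, 0.298, 0.0529]
orientation: [-1.314, -1.024, 1.035]
contact_force: [-0.3, -0.1, -1.1]
grip_width: 0.0227
[[ 0.2389 -0.0049 -0.971   0.4022]
 [ 0.971  -0.0041  0.2389  0.298 ]
 [-0.0052 -1.      0.0038  0.0529]
 [ 0.      0.      0.      1.    ]]
[ 4.6486 38.9064 -3.483 ]
```

View pics/d5.png

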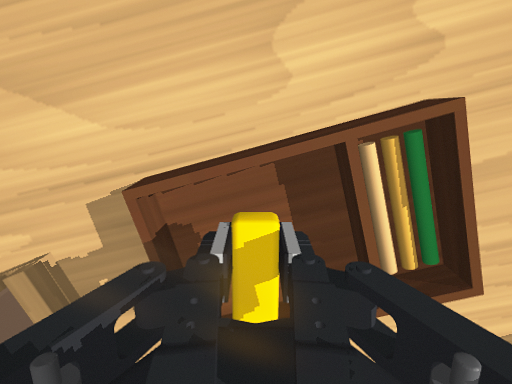

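Rib is over the free compartment, clear of the walls. I'll lower it, release, rise and check.

```bash
python3 -m jog '0 0 0 0 13 0 0; 0 0 0 0 13 0 0; 0 0 0 0 12 0 0; 0 0 0 0 0 0 0; 0 0 0 0 0 0 0.4' 50
python3 -m jog '0 0 0 0 0 0 0.45; 0 0 0 0 0 0 0.45; 0 0 0 0 -20 0 0.45; 0 0 0 0 -35 0 0.45; 0 0 0 0 -40 0 0.45' 50
python3 -m jog '0 0 0 0 -40 0 0.45; 0 0 0 0 -40 0 0.45; 0 0 0 0 0 0 0.3; 0 0 0 0 0 0 0.3; 0 0 0 0 0 0 0.3' 50
python3 - <<'E'
from h import *
np.set_printoptions(precision=4,suppress=True)
T=tool();print(T,r.get_obs()["joints"])
c=Cam("wrist");c.save("d6")
E
```

```text
clock: 9.5
tcp_pos: [0.4038, 0.2998, 0.0175]
orientation: [-1.314, -1.028, 1.031]
contact_force: [-0.0, 0.5, 0.1]
grip_width: 0.0333
clock: 9.92
tcp_pos: [0.4031, 0.2994, 0.1135]
orientation: [-1.313, -1.027, 1.032]
contact_force: [1.3, -0.3, 0.9]
grip_width: 0.0386
clock: 10.33
tcp_pos: [0.4043, 0.2996, 0.1934]
orientation: [-1.315, -1.029, 1.029]
contact_force: [-0.1, 0.1, -0.6]
grip_width: 0.0254
[[ 0.2401  0.0009 -0.9708  0.4043]
 [ 0.9708 -0.0006  0.2401  0.2996]
 [-0.0003 -1.     -0.001   0.1934]
 [ 0.      0.      0.      1.    ]] [-0.0087  0.3724 -0.9108  1.9539  0.3542  0.9824  0.2412]
```

View pics/d6.png

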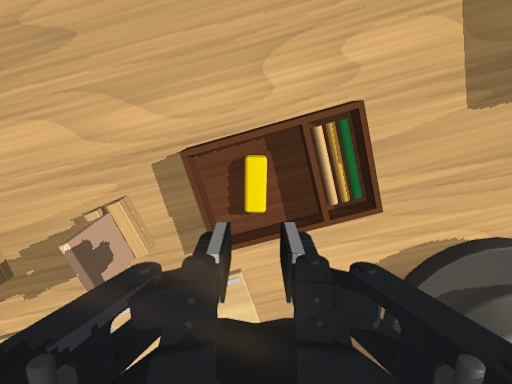

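```bash
python3 -m jog '0 -5.7 0 0 -25 0 0.3; 0 -5.7 0 0 -25 0 0.3; 0 -5.7 0 0 -25 0 0.3; 0 0 0 0 0 0 0.3; 0 0 0 -30 0 -25 0.3' 50 >/dev/null
python3 -m jog '0 0 0 -30 0 -25 0.3; 0 0 0 -30 0 -25 0.3; 0 0 0 -30 0 -25 0.3; 0 0 0 -30 0 -25 0.3; 0 0 0 -30 0 -25 0.3' >/dev/null
python3 -m jog '0 0 0 -30 0 -25 0.3; 0 0 0 -30 0 -25 0.3; 0 0 0 -30 0 -25 0.3; 0 0 0 -30 0 -25 0.3; 0 0 0 -30 0 -25 0.3' >/dev/null
python3 -m jog '0 0 0 -10 0 0 0.3; 0 0 0 0 0 0 0.3; 0 0 0 0 0 0 0.3; 0 0 0 0 0 0 0.3; 0 0 0 0 0 0 0.3'
python3 - <<'E'
from h import *
np.set_printoptions(precision=4,suppress=True)
T=tool();print(T,r.get_obs()["joints"])
c=Cam("wrist");c.save("e1",k=1.5)
E
```

```text
clock: 12.05
tcp_pos: [0.6971, -0.0212, 0.2681]
orientation: [-1.179, -1.253, 1.253]
contact_force: [0.2, 0.1, -0.0]
grip_width: 0.0256
[[-0.0598 -0.0007 -0.9982  0.6971]
 [ 0.9982  0.0006 -0.0598 -0.0212]
 [ 0.0006 -1.      0.0007  0.2681]
 [ 0.      0.      0.      1.    ]] [ 0.4577  0.6144 -0.8202  1.4096  0.4506  1.3114  1.2451]
```

View pics/e1.png

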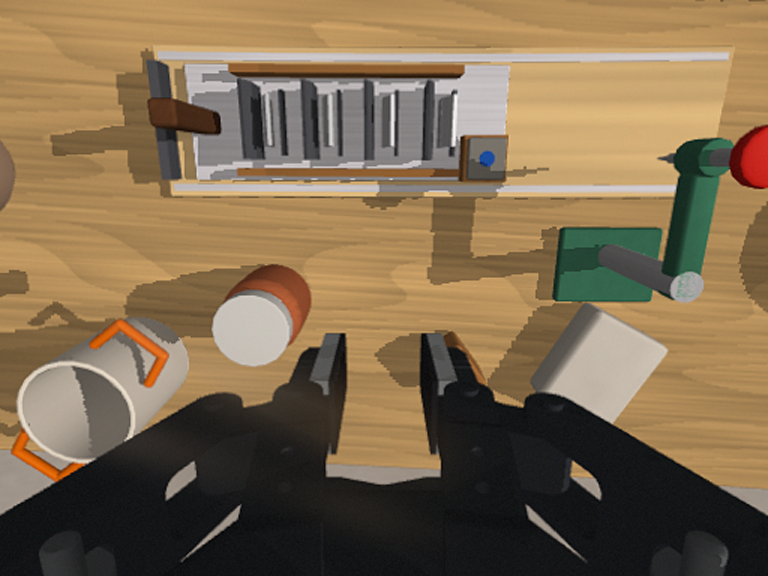

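Run:
```python
from h import *
np.set_printoptions(precision=1,suppress=True,linewidth=200)
c=Cam("wrist");P=c.cloud();c.save("e2",(110,30,350,135),3.3)
# rotated frame: origin mark, u along guide, v across(+x)
H,S,V=[c.hsv[:,:,i].astype(int) for i in range(3)]
m=((abs(H-112)<12)&(S>140)&(P[...,0]>.55)&(P[...,1]>0)&(P[...,1]<.1)).astype(np.uint8); M=cv2.moments(m,True); uv=np.array([[M["m10"]/M["m00"],M["m01"]/M["m00"]]])
mk=c.plane(uv,.050)[0]; print(uv,"mark mm",mk*1000, "depth",c.depth(np.round(uv))*1000)
m=(((H<6)|(H>174))&(S>200)&(P[...,2]>.15)&(P[...,2]<.17)).astype(np.uint8); cs,_=cv2.findContours(m,0,1)
k=max(cs,key=cv2.contourArea)[:,0].astype(float); q=c.plane(k,.162)[:,:2]*1000;print("red",cv2.minEnclosingCircle(q.astype(np.float32)),q.min(0),q.max(0))
# guide direction using white strips
pts=[]
for x0,x1 in((.53,.57),(.63,.67)):
    mm=(S<60)&(V>120)&(P[...,2]>.008)&(P[...,2]<.018)&(P[...,0]>x0)&(P[...,0]<x1)&(P[...,1]>.08)&(P[...,1]<.28)
    p=P[mm][:,:2]; a=np.polyfit(p[:,1],p[:,0],1); print(x0,len(p),a,"deg",np.degrees(np.arctan(a[0])))
g=np.array([-.056,1]);g/=np.linalg.norm(g)
U=((P[...,:2]-mk[:2])@g)*1000; W=((P[...,:2]-mk[:2])@np.array([g[1],-g[0]]))*1000; Zm=P[...,2]*1000
for w0 in (-35,-20,-5):
    mm=(abs(W-w0)<2.5)&(U>-240)&(U<15); u=U[mm];z=Zm[mm];bins=np.arange(-240,16,3)
    print(w0); print([(int(b),int(np.median(z[(u>=b)&(u<b+3)]))) for b in bins if ((u>=b)&(u<b+3)).any()])
mm=(Zm>100)&(Zm<112)&(U<-200)&(U>-260); print("handle top",P[mm].mean(0)*1000,np.ptp(P[mm],axis=0)*1000,U[mm].mean(),W[mm].mean())
```

```text
[[337.1 133.4]] mark mm [654.5  75.2  50. ] depth [[657.4  89.   -0.2]]
red ((617.0266723632812, 175.99114990234375), 16.340530395507812) [600.8 159.9] [632.1 183.1]
0.53 798 [-0.1  0.5] deg -3.2749868065700793
0.63 583 [-0.1  0.7] deg -3.1745294233418178
-35
[(-240, 21), (-237, 22), (-234, 21), (-231, 21), (-228, 22), (-225, 22), (-222, 21), (-219, 22), (-207, 58), (-204, 58), (-201, 41), (-198, 22), (-195, 21), (-192, 21), (-189, 22), (-186, 21), (-183, 33), (-180, 25), (-177, 21), (-174, 22), (-171, 21), (-168, 21), (-162, 56), (-159, 59), (-156, 57), (-153, 35), (-150, 21), (-147, 22), (-144, 22), (-141, 21), (-138, 21), (-135, 33), (-132, 22), (-129, 22), (-126, 21), (-123, 22), (-120, 22), (-117, 21), (-114, 59), (-111, 58), (-108, 49), (-105, 21), (-102, 22), (-99, 21), (-96, 22), (-93, 22), (-90, 23), (-87, 22), (-84, 21), (-81, 22), (-78, 21), (-75, 22), (-72, 22), (-69, 22), (-66, 57), (-63, 52), (-57, 22), (-54, 22), (-51, 22), (-48, 21), (-45, 22), (-42, 22), (-39, 22), (-36, 31), (-33, 48), (-30, 49), (-27, 50), (-24, 49), (-21, 50), (-18, 50), (-15, 50), (-12, 49), (-9,
[... 1350 characters left out ...]
 (-150, 12), (-147, 12), (-144, 12), (-141, 12), (-138, 12), (-135, 12), (-132, 12), (-129, 12), (-126, 12), (-123, 13), (-120, 12), (-117, 12), (-114, 12), (-111, 12), (-108, 12), (-105, 12), (-102, 13), (-99, 12), (-96, 12), (-93, 11), (-90, 12), (-87, 11), (-84, 12), (-81, 12), (-78, 12), (-75, 12), (-72, 12), (-69, 12), (-66, 12), (-63, 12), (-60, 12), (-57, 12), (-54, 13), (-51, 12), (-48, 13), (-45, 12), (-42, 12), (-39, 12), (-36, 12), (-33, 12), (-30, 12), (-27, 13), (-24, 12), (-21, 12), (-18, 12), (-15, 12), (-12, 12), (-9, 12), (-6, 12), (-3, 12), (0, 12), (3, 12), (6, 12), (9, 12), (12, 12)]
handle top [ 608.5 -166.2  105.9] [18.  18.3  9. ] -238.45313877539348 -59.42461084453934
```

View pics/e2.png

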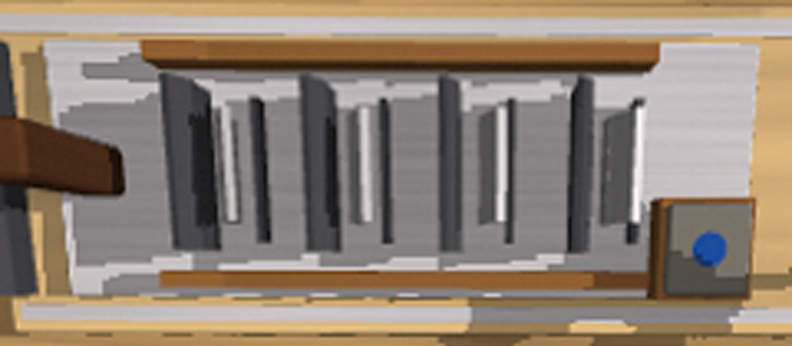

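Run:
```python
from h import *
np.set_printoptions(precision=1,suppress=True,linewidth=200)
c=Cam("wrist");P=c.cloud()
H,S,V=[c.hsv[:,:,i].astype(int) for i in range(3)]
m=((abs(H-112)<14)&(S>120)&(P[...,2]>.045)&(P[...,2]<.055)&(P[...,1]>0)&(P[...,1]<.1)&(P[...,0]>.58)&(P[...,0]<.65)).astype(np.uint8);M=cv2.moments(m,True); uv=np.array([[M["m10"]/M["m00"],M["m01"]/M["m00"]]])
mk=c.plane(uv,.050)[0]; print(m.sum(),uv,"mark mm",mk*1000)
g=np.array([-.0565,1]);g/=np.linalg.norm(g)
U=((P[...,:2]-mk[:2])@g)*1000; W=((P[...,:2]-mk[:2])@np.array([g[1],-g[0]]))*1000; Z=P[...,2]*1000
rl=(Z>40)&(Z<46)&(U>-180)&(U<-30)
for u0 in (-160,-120,-80,-50):
    w=W[rl&(abs(U-u0)<4)&(abs(W+20)<60)]; w.sort(); k=np.where(np.diff(w)>5)[0]; print(u0,w[0],w[k],w[k+1],w[-1])
for w0 in(-35,-25,-15,-5):
    for lo,hi in((53,66),(28,40)):
        u=np.sort(U[(abs(W-w0)<2)&(Z>lo)&(Z<hi)&(U>-215)&(U<-10)]); 
        if len(u)<2: continue
        k=np.where(np.diff(u)>4)[0]; print(w0,lo,"starts",np.r_[u[0],u[k+1]],"ends",np.r_[u[k],u[-1]])
mm=(Z>104)&(Z<112)&(U<-200)&(U>-260); print("handle top",P[mm].mean(0)*1000,np.ptp(P[mm],axis=0)*1000,U[mm].mean(),W[mm].mean())
```

```text
84 [[324.8 104.9]] mark mm [622.9  56.1  50. ]
-160 -67.96159497216264 [-62.1] [8.5] 13.181223454626837
-120 -68.12308955321159 [-62.3] [8.3] 13.055376905713718
-80 -68.18483018458441 [-62.2  -8.9] [-44.3   8.2] 12.904078027897171
-50 -68.27357379425194 [-62.3 -25.7  -2.3] [-42.5  -2.3   8.1] 13.992298878371628
-35 53 starts [-214.6 -188.3 -169.  -142.  -124.9  -94.3  -78.6  -48.7  -32.5] ends [-213.7 -182.2 -165.1 -137.2 -118.6  -89.9  -73.1  -44.8  -26.8]
-35 28 starts [-215.  -181.1 -171.4 -164.4 -135.1 -116.7  -88.   -71.3  -48.3  -36.3] ends [-213.9 -180.5 -171.4 -161.4 -135.  -114.3  -88.   -68.9  -48.2  -36.1]
-25 53 starts [-214.3 -187.3 -170.9 -141.5 -122.6  -94.3  -77.5  -48.5  -32. ] ends [-213.5 -182.2 -165.3 -136.7 -118.8  -90.   -73.1  -44.5  -27.1]
-25 28 starts [-214.5 -181.1 -172.  -164.3 -135.3 -116.8  -88.1  -71.2  -48.2  -36.1] ends [-213.6 -180.5 -171.8 -161.2 -133.8 -114.5  -88.   -68.7  -48.1  -36. ]
-15 53 starts [-187.7 -169.8 -141.9 -123.1  -94.4  -78.5  -49.3  -32.5] ends [-181.7 -165.2 -135.8 -119.   -90.   -72.9  -44.   -26.7]
-15 28 starts [-181.4 -164.4 -133.9 -117.2  -88.   -71.   -48.1  -36.3  -16.9] ends [-180.7 -161.3 -133.7 -114.6  -88.   -68.6  -48.1  -36.1  -16.5]
-5 53 starts [-187.8 -142.2  -94.5  -48.9] ends [-182.4 -136.   -90.   -45.1]
-5 28 starts [-181.1 -164.  -134.  -117.5  -88.1  -71.   -48.2  -25.7  -16.9] ends [-180.6 -161.4 -133.7 -114.8  -88.1  -69.7  -48.1  -23.3  -16.7]
handle top [ 608.5 -167.1  106.4] [17.8 19.1  5.6] -222.01673593099477 -26.96586448308927
```

```bash
python3 -m jog '0 0 0 27 5 28 0.3; 0 0 0 27 5 28 0.3; 0 0 0 27 5 28 0.3; 0 0 0 27 5 28 0.3; 0 0 0 27 5 28 0.3' 60 >/dev/null
python3 -m jog '0 -2.5 0 27 5 28 0.3; 0 -2.5 0 0 0 0 0.3; 0 0 0 0 0 0 0.3; 0 0 0 0 0 0 0.3; 0 0 0 0 0 0 0.3'
cat >> h.py <<'E'
def tile(c,cx,cy,lo=.09,hi=.108):
    P=c.cloud(); X,Y,Z=P[...,0],P[...,1],P[...,2]
    m=(abs(X-cx)<.05)&(abs(Y-cy)<.06)&(Z>lo)&(Z<hi); q=P[m]
    top=q[q[:,2]>q[:,2].max()-.006]
    rr=cv2.minAreaRect((top[:,:2]*1000).astype(np.float32))
    xy=q[:,:2]; vt=np.linalg.svd(xy-xy.mean(0))[2]; k=vt[0]*np.sign(vt[0][0])
    print("tile n",len(q),"zmax",q[:,2].max(),"top rect",rr,"svd ang",np.degrees(np.arctan2(k[1],k[0])))
E
python3 - <<'E'
from h import *
np.set_printoptions(precision=4,suppress=True)
T=tool();print(T,r.get_obs()["joints"])
c=Cam("wrist");c.save("f1"); tile(c,.44,.131); tile(c,.44,.131,.097)
E
```

```text
clock: 13.03
tcp_pos: [0.5221, 0.1277, 0.2385]
orientation: [-1.14, -1.313, 1.312]
contact_force: [-0.8, 0.3, 0.8]
grip_width: 0.0256
[[-0.1404  0.0008 -0.9901  0.5221]
 [ 0.9901 -0.0002 -0.1404  0.1277]
 [-0.0003 -1.     -0.0008  0.2385]
 [ 0.      0.      0.      1.    ]] [ 0.4066  0.3911 -0.9537  1.8299  0.3564  1.1035  1.0361]
tile n 728 zmax 0.10197540142572586 top rect ((439.46923828125, 130.5818328857422), (60.282142639160156, 8.475132942199707), 8.783085823059082) svd ang 9.40878864197185
tile n 698 zmax 0.10197540142572586 top rect ((439.46923828125, 130.5818328857422), (60.282142639160156, 8.475132942199707), 8.783085823059082) svd ang 8.86240614677333
```

View pics/f1.png

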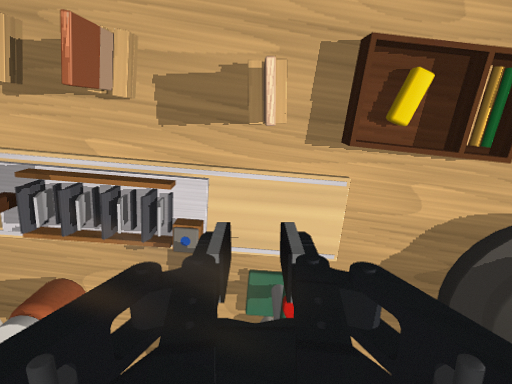

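```bash
python3 -m jog '0 -0.8 0 4.8 20 27 0.3; 0 0 0 4.8 25 27 0.3; 0 0 0 4.8 30 27 0.3; 0 0 0 0 15 0 0.3; 0 0 0 0 0 0 0.3' 60
python3 - <<'E'
from h import *
np.set_printoptions(precision=4,suppress=True)
T=tool();print(go([.4395,.1306,.063]))
c=Cam("wrist");c.save("f2")
E
```

```text
clock: 13.5
tcp_pos: [0.4363, 0.1285, 0.1455]
orientation: [-1.128, -1.319, 1.328]
contact_force: [0.7, 0.1, -0.2]
grip_width: 0.0256
[ 1.674  82.5039 -3.9161]
```

View pics/f2.png

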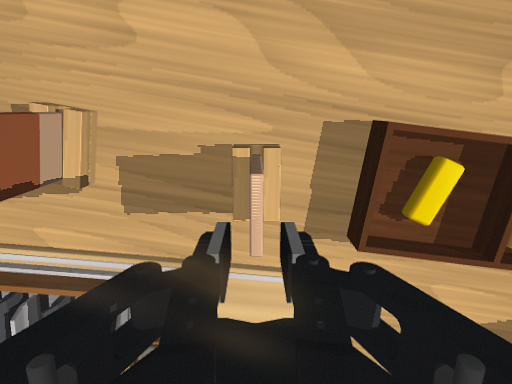

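The tile is centred between the pads, at column 256. I'll descend, grip and lift.

```bash
python3 -m jog '0 0 0 1 20 -1.5 0.3; 0 0 0 0.5 25 -1.5 0.3; 0 0 0 0 25 -1 0.3; 0 0 0 0 12 0 0.3; 0 0 0 0 0 0 0.3' 60
python3 -m jog '0 0 0 0 0 0 0; 0 0 0 0 0 0 0; 0 0 0 0 0 0 0; 0 0 0 0 0 0 0; 0 0 0 0 0 0 0' 60
python3 - <<'E'
from h import *
np.set_printoptions(precision=4,suppress=True)
print(tool(),r.get_obs()["joints"])
E
```

```text
clock: 13.97
tcp_pos: [0.4437, 0.1322, 0.0653]
orientation: [-1.13, -1.322, 1.323]
contact_force: [-0.4, -0.1, 0.1]
grip_width: 0.0258
clock: 14.38
tcp_pos: [0.444, 0.1325, 0.0675]
orientation: [-1.133, -1.326, 1.323]
contact_force: [2.5, -2.0, 5.1]
grip_width: 0.0082
[[-0.1563  0.0028 -0.9877  0.444 ]
 [ 0.9877  0.0001 -0.1563  0.1325]
 [-0.0004 -1.     -0.0028  0.0675]
 [ 0.      0.      0.      1.    ]] [ 0.2602  0.511  -0.8316  2.1421  0.5802  0.7228  0.7687]
```

```bash
python3 -m jog '0 0 0 0 -12 0 0; 0 0 0 0 -22 0 0; 0 0 0 0 -25 0 0; 0 2.9 0 0 -26 0 0; 0 2.9 0 0 -15 0 0' 60
python3 -m jog '0 0 0 -12 0 -15 0; 0 0 0 -25 0 -30 0; 0 0 0 -30 0 -37 0; 0 0 0 -30 0 -37 0; 0 0 0 -20 0 -24 0' 60
python3 -m jog '0 0 0 -7.3 0 -8.8 0; 0 0 0 0 0 0 0; 0 0 0 0 0 0 0; 0 0 0 0 0 0 0; 0 0 0 0 0 0 0' 60
python3 - <<'E'
from h import *
np.set_printoptions(precision=4,suppress=True)
print(tool(),r.get_obs()["joints"]);print(go([.6025,.0170,.125]))
c=Cam("wrist");c.save("f3")
E
```

```text
clock: 14.8
tcp_pos: [0.4431, 0.1336, 0.1688]
orientation: [-1.184, -1.252, 1.248]
contact_force: [0.9, -0.2, -0.6]
grip_width: 0.0083
clock: 15.22
tcp_pos: [0.5847, 0.0281, 0.1665]
orientation: [-1.184, -1.25, 1.249]
contact_force: [1.7, -0.1, -0.6]
grip_width: 0.0078
clock: 15.63
tcp_pos: [0.5902, 0.0256, 0.1665]
orientation: [-1.18, -1.253, 1.253]
contact_force: [0.3, -0.2, -0.4]
grip_width: 0.0079
[[-0.0593 -0.0004 -0.9982  0.5902]
 [ 0.9982  0.0002 -0.0593  0.0256]
 [ 0.0002 -1.      0.0004  0.1665]
 [ 0.      0.      0.      1.    ]] [ 0.471   0.5434 -0.8349  1.7823  0.4645  1.0253  1.0894]
[ -9.3599  41.5373 -11.751 ]
```

View pics/f3.png

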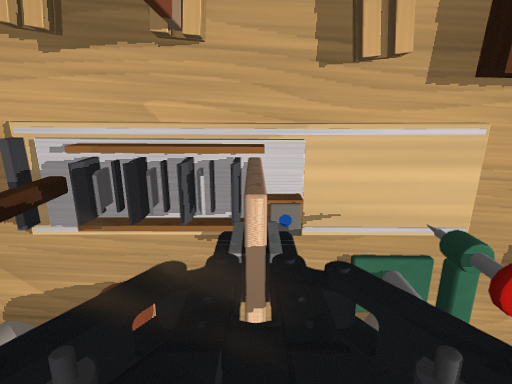

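```bash
python3 -m jog '0 0 0 -5 10 -6 0; 0 0 0 -4.4 15 -5.8 0; 0 0 0 0 11 0 0; 0 0 0 0 3 0 0; 0 0 0 0 0 0 0' 60
python3 -m jog '0 0 0 0 0 0 0; 0 0 0 0 0 0 0; 0 0 0 0 0 0 0; 0 0 0 0 0 0 0; 0 0 0 0 0 0 0' 60
python3 - <<'E'
from h import *
np.set_printoptions(precision=4,suppress=True)
print(go([.6025,.0170,.120]),tool()[:3,3])
for n,b in(("side",(180,130,360,270)),("scene",(180,130,330,290))):
    c=Cam(n);c.save("f4"+n,b,3)
c=Cam("wrist");c.save("f4w",k=1.5)
E
```

```text
clock: 16.1
tcp_pos: [0.6026, 0.0154, 0.1257]
orientation: [-1.179, -1.249, 1.252]
contact_force: [0.0, 0.2, -0.7]
grip_width: 0.008
clock: 16.52
tcp_pos: [0.604, 0.0153, 0.1278]
orientation: [-1.183, -1.251, 1.25]
contact_force: [1.6, -0.1, -1.0]
grip_width: 0.0081
[1.7632 7.7565 1.4056] [0.604  0.0153 0.1278]
```

View pics/f4side.png

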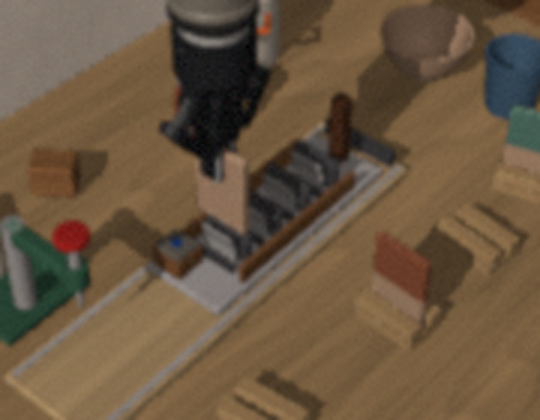

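View pics/f4w.png

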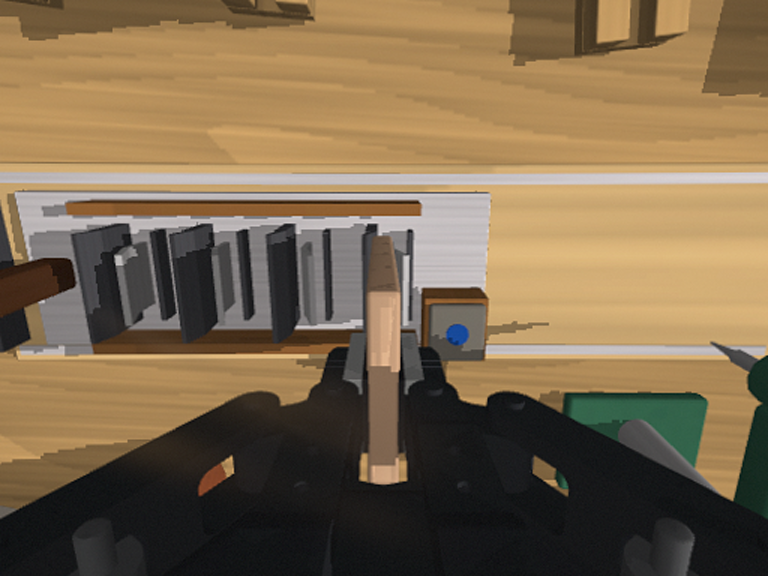

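View pics/f4scene.png

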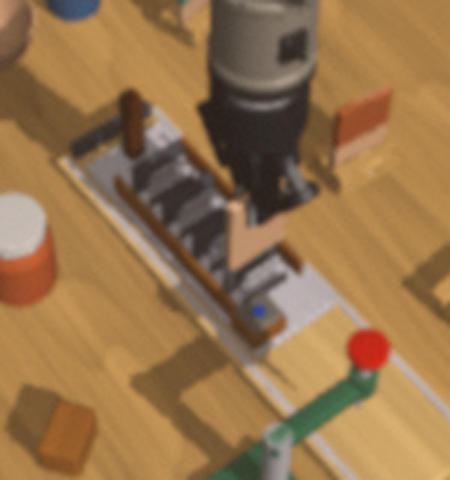

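```bash
python3 -m jog '0 0 0 1.7 4 1.4 0; 0 0 0 0 4 0 0; 0 0 0 0 4 0 0; 0 0 0 0 4 0 0; 0 0 0 0 0 0 0' 60
python3 -m jog '0 0 0 0 4 0 0; 0 0 0 0 4 0 0; 0 0 0 0 4 0 0; 0 0 0 0 0 0 0; 0 0 0 0 0 0 0' 80
python3 - <<'E'
from h import *
np.set_printoptions(precision=4,suppress=True)
print(go([.6025,.0170,.0795]),tool()[:3,3],r.get_obs()["contact_force"])
c=Cam("wrist");c.save("f5w",k=1.5)
E
```

```text
clock: 17.08
tcp_pos: [0.6016, 0.0167, 0.11]
orientation: [-1.181, -1.249, 1.252]
contact_force: [0.0, -0.7, -1.6]
grip_width: 0.0082
clock: 17.5
tcp_pos: [0.6035, 0.0171, 0.1]
orientation: [-1.184, -1.253, 1.249]
contact_force: [0.6, -0.2, 2.9]
grip_width: 0.0074
[-0.001  20.4712  1.0584] [0.6035 0.0171 0.1   ] [ 0.6046 -0.165   2.9269]
```

View pics/f5w.png

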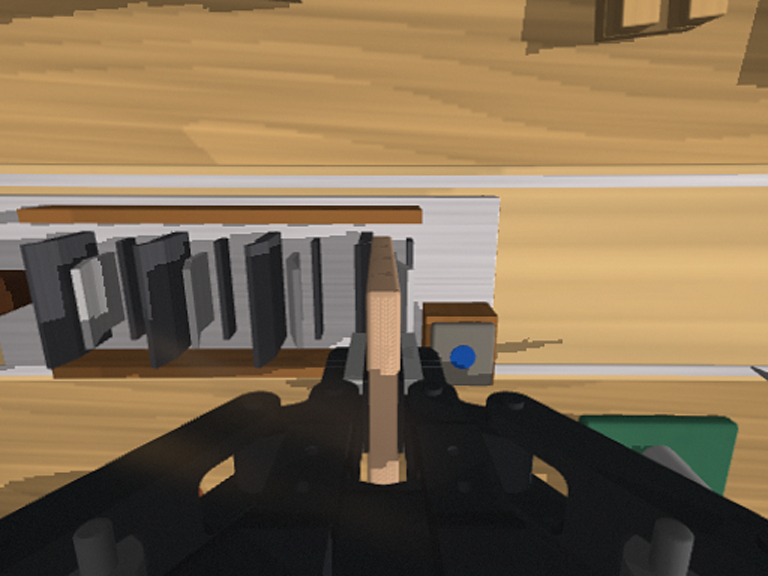

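```bash
python3 -m jog '0 0 0 0 3 0 0; 0 0 0 0 3 0 0; 0 0 0 0 3 0 0; 0 0 0 0 0 0 0; 0 0 0 0 0 0 0' 100
python3 -m jog '0 0 0 0 3 0 0; 0 0 0 0 3 0 0; 0 0 0 0 3 0 0; 0 0 0 0 0 0 0; 0 0 0 0 0 0 0' 100
python3 -m jog '0 0 0 0 2 0 0; 0 0 0 0 2 0 0; 0 0 0 0 0 0 0; 0 0 0 0 0 0 0; 0 0 0 0 0 0 0' 100
```

```text
clock: 17.97
tcp_pos: [0.6037, 0.017, 0.0911]
orientation: [-1.184, -1.253, 1.249]
contact_force: [2.9, -0.3, 4.7]
grip_width: 0.0076
clock: 18.38
tcp_pos: [0.6034, 0.017, 0.0819]
orientation: [-1.183, -1.252, 1.249]
contact_force: [2.3, 0.0, 5.2]
grip_width: 0.0079
clock: 18.8
tcp_pos: [0.6035, 0.0171, 0.0795]
orientation: [-1.184, -1.252, 1.25]
contact_force: [-2.2, -0.5, 18.5]
grip_width: 0.0074
```

Contact force jumped to 18.5 N at exactly the predicted home height of 0.0795, so the tile is home. I'll release and rise.

```bash
python3 -m jog '0 0 0 0 0 0 0.25; 0 0 0 0 0 0 0.25; 0 0 0 0 0 0 0.25; 0 0 0 0 -15 0 0.25; 0 0 0 0 -30 0 0.25' 60
python3 -m jog '0 0 0 0 -40 0 0.3; 0 0 0 0 -40 0 0.3; 0 0 0 0 -25 0 0.3; 0 0 0 0 0 0 0.3; 0 0 0 0 0 0 0.3' 60
python3 - <<'E'
from h import *
np.set_printoptions(precision=4,suppress=True)
print(tool()[:3,3],r.get_obs()["joints"]);print(go([.5,-.05,.24]))
c=Cam("wrist");c.save("f6w",k=1.5);tile(c,.598,.017,.095,.125)
b=Cam("side");b.save("f6s",(180,130,360,270),3);tile(b,.598,.017,.095,.125)
E
```

```text
clock: 19.22
tcp_pos: [0.5994, 0.0163, 0.1197]
orientation: [-1.176, -1.245, 1.255]
contact_force: [-0.1, -0.3, -0.1]
grip_width: 0.0213
clock: 19.63
tcp_pos: [0.603, 0.0172, 0.2296]
orientation: [-1.185, -1.253, 1.249]
contact_force: [0.1, -0.5, -0.7]
grip_width: 0.0258
[0.603  0.0172 0.2296] [ 0.5035  0.4949 -0.8641  1.6944  0.41    1.1404  1.1523]
[-61.266  -10.7083 106.6243]
tile n 656 zmax 0.11370882573244978 top rect ((597.9736328125, 16.802141189575195), (59.564186096191406, 8.406789779663086), 3.0725417137145996) svd ang 3.1265166296838114
tile n 116 zmax 0.11488729886831472 top rect ((597.9274291992188, 18.624540328979492), (12.451980590820312, 58.89109802246094), 89.47933197021484) svd ang 3.6406354239402723
```

View pics/f6w.png

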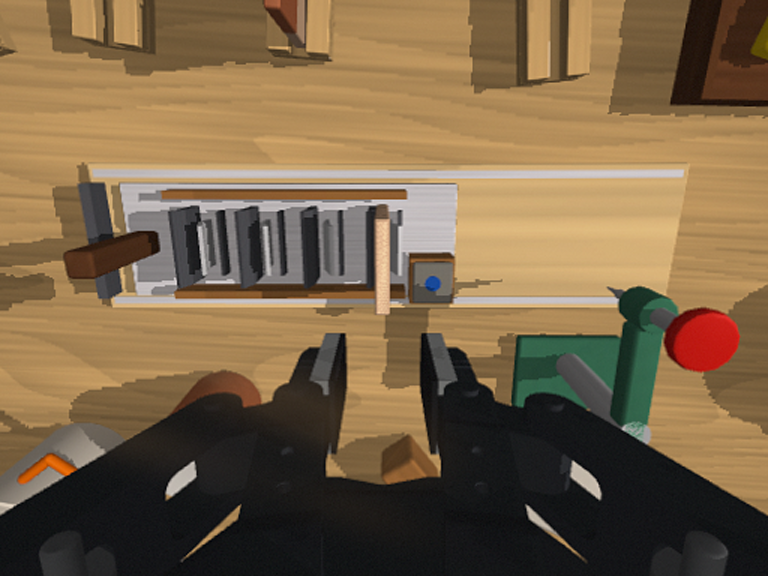

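View pics/f6s.png

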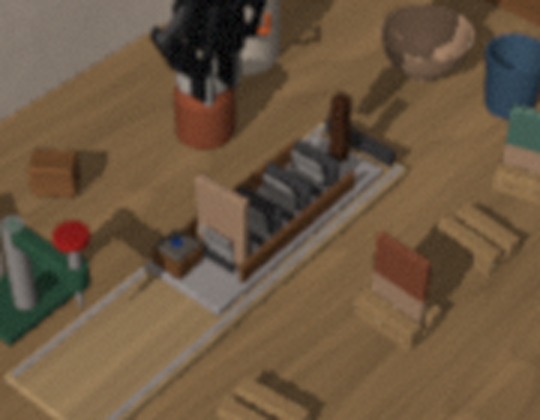

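```bash
python3 -m jog '0 1.6 0 -20 -4 32 0.3; 0 1.6 0 -20 -4 32 0.3; 0 0 0 -20 -3 32 0.3; 0 0 0 0 0 0 0.3; 0 0 0 0 0 0 0.3' 60
python3 - <<'E'
from h import *
np.set_printoptions(precision=4,suppress=True)
print(tool(),r.get_obs()["joints"])
c=Cam("wrist");c.save("g1");tile(c,.431,-.0495)
print(go([.4305,-.0495,.14]))
E
```

```text
clock: 20.15
tcp_pos: [0.5058, -0.0481, 0.237]
orientation: [-1.209, -1.204, 1.21]
contact_force: [1.2, 0.1, -0.1]
grip_width: 0.0258
[[ 0.0027 -0.0032 -1.      0.5058]
 [ 1.     -0.0015  0.0027 -0.0481]
 [-0.0015 -1.      0.0032  0.237 ]
 [ 0.      0.      0.      1.    ]] [ 0.7334  0.3216 -0.9105  1.894   0.29    1.0678  1.2729]
tile n 692 zmax 0.10210385632509705 top rect ((430.81793212890625, -49.75664138793945), (8.915889739990234, 59.105224609375), 89.38420867919922) svd ang -0.7638868999521938
[-2.946  97.6149 76.588 ]
```

View pics/g1.png

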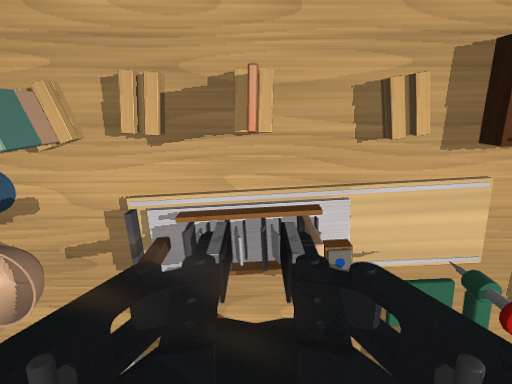

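```bash
python3 -m jog '0 0.5 0 -0.6 25 23 0.3; 0 0 0 -0.6 32 23 0.3; 0 0 0 -0.6 32 23 0.3; 0 0 0 0 8 0 0.3; 0 0 0 0 0 0 0.3' 60
python3 -m jog '0 0 0 0 0 0 0.3; 0 0 0 0 0 0 0.3; 0 0 0 0 0 0 0.3; 0 0 0 0 0 0 0.3; 0 0 0 0 0 0 0.3' 60
python3 - <<'E'
from h import *
np.set_printoptions(precision=4,suppress=True)
print(tool(),r.get_obs()["joints"]);print(go([.437,-.0498,.064]))
c=Cam("wrist");c.save("g2")
E
```

```text
clock: 20.62
tcp_pos: [0.4367, -0.0463, 0.1387]
orientation: [-1.206, -1.201, 1.207]
contact_force: [0.7, 0.7, -0.8]
grip_width: 0.0257
clock: 21.03
tcp_pos: [0.4401, -0.0472, 0.142]
orientation: [-1.214, -1.204, 1.202]
contact_force: [-0.0, -0.1, -0.0]
grip_width: 0.0259
[[ 0.0081  0.0016 -1.      0.4401]
 [ 1.     -0.      0.0081 -0.0472]
 [-0.     -1.     -0.0016  0.142 ]
 [ 0.      0.      0.      1.    ]] [ 0.732   0.3371 -0.884   2.1324  0.3571  0.8215  1.1908]
[-2.6468 77.9956  3.2132]
```

View pics/g2.png

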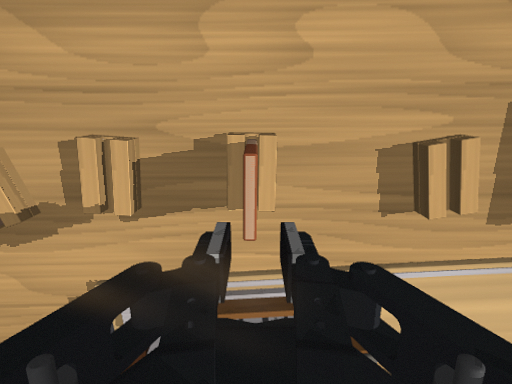

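```bash
python3 -m jog '0 0 0 -2.6 20 2 0.3; 0 0 0 0 25 1 0.3; 0 0 0 0 25 0 0.3; 0 0 0 0 8 0 0.3; 0 0 0 0 0 0 0.3' 60
python3 -m jog '0 0 0 0 0 0 0; 0 0 0 0 0 0 0; 0 0 0 0 0 0 0; 0 0 0 0 0 0 0; 0 0 0 0 0 0 0' 60
python3 - <<'E'
from h import *
np.set_printoptions(precision=4,suppress=True)
print(tool())
E
```

```text
clock: 21.5
tcp_pos: [0.4349, -0.0497, 0.062]
orientation: [-1.21, -1.201, 1.205]
contact_force: [-0.4, -0.3, -0.5]
grip_width: 0.0258
clock: 21.92
tcp_pos: [0.4368, -0.05, 0.0642]
orientation: [-1.215, -1.204, 1.203]
contact_force: [-0.6, -0.0, 4.8]
grip_width: 0.0083
[[ 0.0083  0.0017 -1.      0.4368]
 [ 1.     -0.0006  0.0083 -0.05  ]
 [-0.0005 -1.     -0.0018  0.0642]
 [ 0.      0.      0.      1.    ]]
```

```bash
python3 -m jog '0 0 0 0 -12 0 0; 0 0 0 0 -22 0 0; 0 0 0 0 -30 0 0; 0 -1.8 0 0 -26 0 0; 0 -1.8 0 0 -15 0 0' 60
python3 -m jog '0 0 0 1 0 -17 0; 0 0 0 2 0 -34 0; 0 0 0 3 0 -40 0; 0 0 0 3 0 -40 0; 0 0 0 2 0 -28 0' 60
python3 -m jog '0 0 0 0 10 -11 0; 0 0 0 0 15 0 0; 0 0 0 0 15 0 0; 0 0 0 0 5 0 0; 0 0 0 0 0 0 0' 60
python3 -m jog '0 0 0 0 0 0 0; 0 0 0 0 0 0 0; 0 0 0 0 0 0 0; 0 0 0 0 0 0 0; 0 0 0 0 0 0 0' 60
python3 - <<'E'
from h import *
np.set_printoptions(precision=4,suppress=True)
print(tool());print(go([.6067,-.0290,.117]))
c=Cam("wrist");c.save("g3")
E
```

```text
clock: 22.33
tcp_pos: [0.4371, -0.0496, 0.171]
orientation: [-1.185, -1.253, 1.25]
contact_force: [1.1, -0.5, -0.9]
grip_width: 0.0085
clock: 22.75
tcp_pos: [0.5973, -0.03, 0.1686]
orientation: [-1.184, -1.25, 1.248]
contact_force: [0.4, -0.8, -0.1]
grip_width: 0.0088
clock: 23.17
tcp_pos: [0.6025, -0.0303, 0.121]
orientation: [-1.179, -1.246, 1.252]
contact_force: [0.4, -0.2, -1.2]
grip_width: 0.0084
clock: 23.58
tcp_pos: [0.6054, -0.0297, 0.1239]
orientation: [-1.184, -1.25, 1.249]
contact_force: [-0.9, -0.2, -0.7]
grip_width: 0.0079
[[-0.0546  0.0009 -0.9985  0.6054]
 [ 0.9985 -0.0003 -0.0546 -0.0297]
 [-0.0003 -1.     -0.0009  0.1239]
 [ 0.      0.      0.      1.    ]]
[ 0.6469  6.8954 -1.2982]
```

View pics/g3.png

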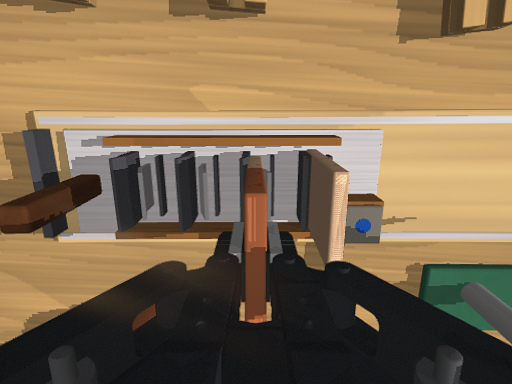

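Run:
```python
from h import *
np.set_printoptions(precision=1,suppress=True)
c=Cam("wrist");P=c.cloud();T=tool();L=(P-T[:3,3])@T[:3,:3]*1000
m=(c.img.max(2)<90)&(abs(L[...,2])<60)&(L[...,1]<10)&(L[...,1]>-120)
for y in range(-110,10,5):
    k=m&(abs(L[...,1]-y)<2.5)
    if k.sum()>3: print(y,k.sum(),"x",L[k][:,0].min(),L[k][:,0].max(),"z",L[k][:,2].min(),L[k][:,2].max())
```

```text
-100 2344 x -19.44918520143404 19.874067640122334 z 17.04345089930848 22.210700915460663
-95 3303 x -52.367498052279466 53.228996702630035 z 10.991707700062948 22.177934032354308
-90 6734 x -56.11526344656872 57.054863410472116 z 5.769384442756277 20.44182439905879
-85 6926 x -59.92752874893974 60.64161375048786 z 0.5764396346226707 19.42477516785245
-80 5967 x -60.80343772930015 59.57797124673091 z -5.556366188588894 19.372506009421777
-75 5881 x -56.08415496156188 56.61919918589874 z -7.749896074247178 19.338471780951632
-70 3992 x -52.396447460234235 53.17207749150858 z -7.406226322319316 19.236355862601265
-65 2362 x -48.61033268454972 48.95598525558194 z -7.760137271125124 19.025099790138484
-60 2220 x -45.412907585285645 46.18546447480195 z -8.032593580932822 14.49885739145402
-55 3912 x -41.35860929690558 42.306009347612594 z -8.01682105516529 15.31669703508222
-50 1475 x -38.28852460893736 38.31546561319353 z -9.173842092278825 15.586346644550982
-45 1038 x -34.6625419656669 35.79283924999078 z -7.253180504525628 15.485714152882402
-40 345 x -26.230797318746305 23.911880197623802 z -9.271114476279273 14.431280958054517
-35 539 x -10.195048237668313 11.252963956018341 z -21.985626340397616 36.668730748986526
-30 208 x -17.04374042845907 18.003340368464436 z 7.606533985858542 36.634918101404445
-25 284 x -17.131314952628994 18.009534767708892 z 7.48885889409156 36.630852281407535
-20 253 x -17.101298753554765 17.89156473753248 z 7.397224237787102 36.647938061915774
-15 235 x -17.037442246124478 17.817176913946344 z 7.455066662276725 36.68909104676119
-10 204 x -16.94631709650321 17.51033639924686 z 7.583118596801886 36.57278082484377
-5 82 x -14.612593507369203 16.142765765121744 z 7.524571051214205 36.630491762176085
0 31 x -4.084629574172594 2.7831625497142003 z 35.153077738370236 36.70526167210383
5 24 x -3.82841140991695 2.8318518266610173 z 35.74481595188672 36.58586268569321
```

Gripper clearance is fine: about ±26 mm at neighbour-top height, against 41 mm to the neighbour's face. I'll insert.

```bash
python3 -m jog '0 0 0 0.6 5 -1.3 0; 0 0 0 0 5 0 0; 0 0 0 0 5 0 0; 0 0 0 0 5 0 0; 0 0 0 0 0 0 0' 80
python3 -m jog '0 0 0 0 4 0 0; 0 0 0 0 3 0 0; 0 0 0 0 3 0 0; 0 0 0 0 0 0 0; 0 0 0 0 0 0 0' 100
python3 -m jog '0 0 0 0 3 0 0; 0 0 0 0 3 0 0; 0 0 0 0 3 0 0; 0 0 0 0 0 0 0; 0 0 0 0 0 0 0' 100
python3 -m jog '0 0 0 0 3 0 0; 0 0 0 0 2 0 0; 0 0 0 0 2 0 0; 0 0 0 0 0 0 0; 0 0 0 0 0 0 0' 100
```

```text
clock: 24.1
tcp_pos: [0.6062, -0.0293, 0.102]
orientation: [-1.182, -1.249, 1.25]
contact_force: [1.7, -1.7, -4.1]
grip_width: 0.0081
clock: 24.52
tcp_pos: [0.608, -0.0291, 0.0944]
orientation: [-1.185, -1.251, 1.248]
contact_force: [0.1, -1.7, 4.8]
grip_width: 0.0079
clock: 24.93
tcp_pos: [0.608, -0.0291, 0.0853]
orientation: [-1.185, -1.251, 1.248]
contact_force: [2.4, -1.2, 5.0]
grip_width: 0.0081
clock: 25.35
tcp_pos: [0.6077, -0.0291, 0.0781]
orientation: [-1.185, -1.251, 1.248]
contact_force: [1.2, -0.9, 5.5]
grip_width: 0.0077
```

```bash
python3 -m jog '0 0 0 0 2 0 0; 0 0 0 0 2 0 0; 0 0 0 0 0 0 0; 0 0 0 0 0 0 0; 0 0 0 0 0 0 0' 100
```

```text
clock: 25.77
tcp_pos: [0.6079, -0.029, 0.0762]
orientation: [-1.186, -1.25, 1.249]
contact_force: [-3.7, -3.5, 23.3]
grip_width: 0.0077
```

```bash
python3 -m jog '0 0 0 0 0 0 0.25; 0 0 0 0 0 0 0.25; 0 0 0 0 0 0 0.25; 0 0 0 0 -15 0 0.25; 0 0 0 0 -30 0 0.25' 60
python3 -m jog '0 0 0 0 -40 0 0.3; 0 0 0 0 -40 0 0.3; 0 0 0 0 -30 0 0.3; 0 0 0 0 0 0 0.3; 0 0 0 -33 0 13 0.3' 60
python3 - <<'E'
from h import *
c=Cam("wrist");c.save("g4");tile(c,.5995,-.03,.095,.125);tile(Cam("side"),.5995,-.03,.095,.125)
E
python3 -m jog '0 0 0 -33 0 13 0.3; 0 0 0 -33 0 13 0.3; 0 0 0 -33 0 13 0.3; 0 0 0 -33 0 13 0.3; 0 0 0 -33 0 13 0.3' 60
python3 -m jog '0 -5.1 0 -33 0 13 0.3; 0 -5.1 0 0 0 0 0.3; 0 -5.1 0 0 0 0 0.3; 0 0 0 0 0 0 0.3; 0 0 0 0 0 0 0.3' 60
python3 - <<'E'
from h import *
np.set_printoptions(precision=4,suppress=True)
print(tool(),r.get_obs()["joints"])
c=Cam("wrist");c.save("h1");tile(c,.451,-.292)
E
```

```text
clock: 26.18
tcp_pos: [0.6036, -0.0291, 0.1157]
orientation: [-1.176, -1.245, 1.253]
contact_force: [0.3, -0.4, 0.9]
grip_width: 0.0215
clock: 26.6
tcp_pos: [0.5978, -0.0539, 0.2325]
orientation: [-1.18, -1.265, 1.25]
contact_force: [0.4, 0.6, 0.1]
grip_width: 0.0256
tile n 1580 zmax 0.11409564169027586 top rect ((599.3663940429688, -5.975830078125), (59.518028259277344, 55.5427360534668), 3.2788310050964355) svd ang -86.20869367511119
tile n 236 zmax 0.11687224860414414 top rect ((599.7443237304688, -3.9546775817871094), (60.423892974853516, 57.38298034667969), 3.953275442123413) svd ang -87.58548361375638
clock: 27.12
tcp_pos: [0.5386, -0.232, 0.2286]
orientation: [-1.182, -1.25, 1.25]
contact_force: [1.0, -0.0, -0.0]
grip_width: 0.0258
clock: 27.53
tcp_pos: [0.5282, -0.2641, 0.2284]
orientation: [-1.04, -1.441, 1.44]
contact_force: [-0.6, -0.8, 1.4]
grip_width: 0.0256
[[-0.3142  0.     -0.9494  0.5282]
 [ 0.9494  0.0007 -0.3142 -0.2641]
 [ 0.0007 -1.     -0.0002  0.2284]
 [ 0.      0.      0.      1.    ]] [ 1.0231  0.485  -0.8923  1.7218  0.4112  1.1348  1.8995]
tile n 787 zmax 0.10227301775736991 top rect ((449.54595947265625, -294.97259521484375), (60.00156021118164, 8.843663215637207), 18.25292205810547) svd ang 18.53516832643785
```

View pics/g4.png

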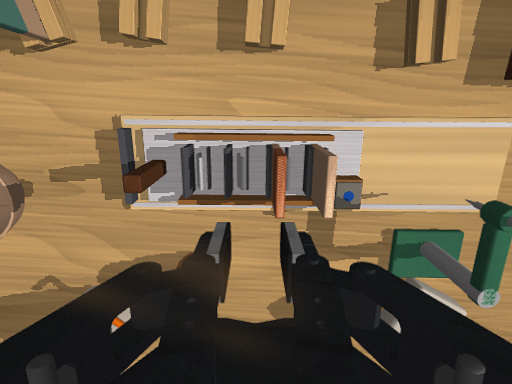

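View pics/h1.png

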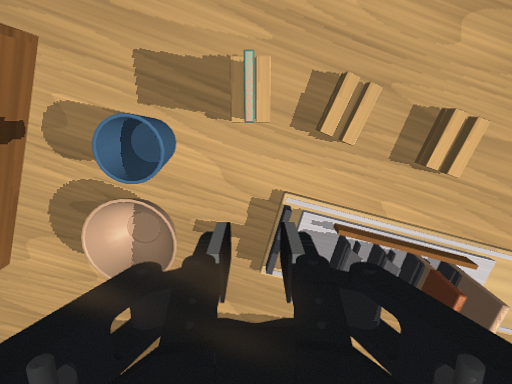

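```bash
python3 -m jog '0 0 0 -1.5 22 27 0.3; 0 0 0 -1.5 28 27 0.3; 0 0 0 -1.5 30 26 0.3; 0 0 0 0 8 0 0.3; 0 0 0 0 0 0 0.3' 60
python3 -m jog '0 0 0 0 0 0 0.3; 0 0 0 0 0 0 0.3; 0 0 0 0 0 0 0.3; 0 0 0 0 0 0 0.3; 0 0 0 0 0 0 0.3' 60
python3 - <<'E'
from h import *
np.set_printoptions(precision=4,suppress=True)
print(tool(),r.get_obs()["joints"]);print(go([.4533,-.2937,.064]))
c=Cam("wrist");c.save("h2")
E
```

```text
clock: 28.0
tcp_pos: [0.4508, -0.2939, 0.1379]
orientation: [-1.036, -1.438, 1.44]
contact_force: [0.6, 0.2, -0.0]
grip_width: 0.0255
clock: 28.42
tcp_pos: [0.4548, -0.2939, 0.1411]
orientation: [-1.041, -1.443, 1.443]
contact_force: [-0.2, 0.8, -0.7]
grip_width: 0.0256
[[-0.3169  0.0014 -0.9485  0.4548]
 [ 0.9485 -0.0006 -0.3169 -0.2939]
 [-0.001  -1.     -0.0011  0.1411]
 [ 0.      0.      0.      1.    ]] [ 1.1265  0.5047 -0.8551  1.9181  0.4726  0.9305  1.9353]
[ 0.7258 77.077   1.4558]
```

View pics/h2.png

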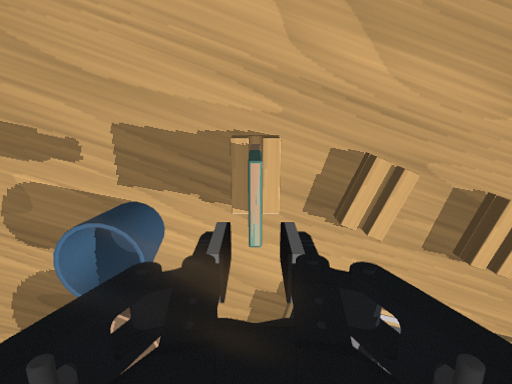

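```bash
python3 -m jog '0 0 0 0.7 20 1.4 0.3; 0 0 0 0 25 0 0.3; 0 0 0 0 24 0 0.3; 0 0 0 0 8 0 0.3; 0 0 0 0 0 0 0.3' 60
python3 -m jog '0 0 0 0 0 0 0; 0 0 0 0 0 0 0; 0 0 0 0 0 0 0; 0 0 0 0 0 0 0; 0 0 0 0 0 0 0' 60
python3 - <<'E'
from h import *
np.set_printoptions(precision=4,suppress=True)
T=tool();print(T, (T[:3,:3].T@(np.array([.4495,-.295,.01])-T[:3,3]))*1000)
E
python3 -m jog '0 0 0 0 -12 0 0; 0 0 0 0 -22 0 0; 0 0 0 0 -30 0 0; 0 0 0 0 -26 0 0; 0 0 0 0 -15 0 0' 60
python3 -m jog '0 5.1 0 0 0 0 0; 0 5.1 0 0 0 0 0; 0 5.1 0 0 0 0 0; 0 0 0 0 0 0 0; 0 0 0 0 0 0 0' 60
python3 - <<'E'
from h import *
np.set_printoptions(precision=4,suppress=True)
print(tool());print(go([.6033,-.0752,.17]))
E
```

```text
clock: 28.88
tcp_pos: [0.4511, -0.2932, 0.0617]
orientation: [-1.035, -1.442, 1.442]
contact_force: [-0.0, -1.2, -0.1]
grip_width: 0.0257
clock: 29.3
tcp_pos: [0.4529, -0.2943, 0.0644]
orientation: [-1.041, -1.442, 1.443]
contact_force: [-0.8, 0.6, 4.3]
grip_width: 0.0087
[[-0.3161  0.0014 -0.9487  0.4529]
 [ 0.9487 -0.0011 -0.3161 -0.2943]
 [-0.0015 -1.     -0.001   0.0644]
 [ 0.      0.      0.      1.    ]] [ 0.4647 54.3742  3.5082]
clock: 29.72
tcp_pos: [0.4535, -0.294, 0.172]
orientation: [-1.043, -1.444, 1.443]
contact_force: [-0.4, -1.0, -1.5]
grip_width: 0.0084
clock: 30.13
tcp_pos: [0.4523, -0.2938, 0.169]
orientation: [-1.182, -1.251, 1.252]
contact_force: [0.6, -0.2, 0.4]
grip_width: 0.0083
[[-0.0576  0.0003 -0.9983  0.4523]
 [ 0.9983 -0.0006 -0.0576 -0.2938]
 [-0.0007 -1.     -0.0002  0.169 ]
 [ 0.      0.      0.      1.    ]]
[ 209.5776   -1.1155 -163.3734]
```

```bash
python3 -m jog '0 0 0 15 0 -12 0; 0 0 0 30 0 -24 0; 0 0 0 32 0 -25 0; 0 0 0 32 0 -25 0; 0 0 0 32 0 -25 0' 60
python3 -m jog '0 0 0 32 0 -25 0; 0 0 0 24 0 -20 0; 0 0 0 12.6 0 -11 0; 0 0 0 0 15 0 0; 0 0 0 0 15 0 0' 60
python3 -m jog '0 0 0 0 12 0 0; 0 0 0 0 0 0 0; 0 0 0 0 0 0 0; 0 0 0 0 0 0 0; 0 0 0 0 0 0 0' 60
python3 - <<'E'
from h import *
np.set_printoptions(precision=4,suppress=True)
print(tool());print(go([.6068,-.0750,.117]))
c=Cam("wrist");c.save("h3")
E
```

```text
clock: 30.55
tcp_pos: [0.5561, -0.1457, 0.1686]
orientation: [-1.182, -1.251, 1.251]
contact_force: [1.2, 0.7, -0.8]
grip_width: 0.0084
clock: 30.97
tcp_pos: [0.6084, -0.0741, 0.1383]
orientation: [-1.182, -1.254, 1.251]
contact_force: [0.5, 0.1, -1.2]
grip_width: 0.0083
clock: 31.38
tcp_pos: [0.6078, -0.0762, 0.127]
orientation: [-1.184, -1.249, 1.249]
contact_force: [0.1, -0.3, -0.5]
grip_width: 0.0079
[[-0.0539  0.001  -0.9985  0.6078]
 [ 0.9985 -0.0003 -0.0539 -0.0762]
 [-0.0003 -1.     -0.001   0.127 ]
 [ 0.      0.      0.      1.    ]]
[1.225  9.977  0.9451]
```

View pics/h3.png

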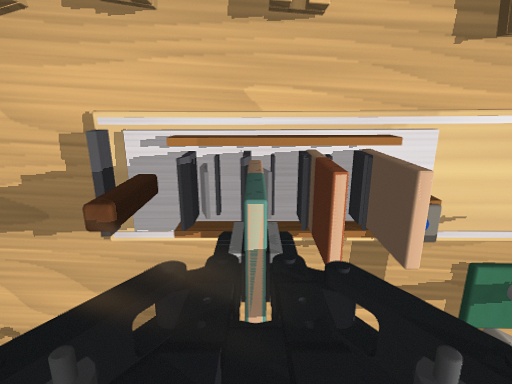

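```bash
python3 -m jog '0 0 0 1.2 5 0.9 0; 0 0 0 0 5 0 0; 0 0 0 0 5 0 0; 0 0 0 0 5 0 0; 0 0 0 0 3 0 0' 80
python3 -m jog '0 0 0 0 4 0 0; 0 0 0 0 3 0 0; 0 0 0 0 3 0 0; 0 0 0 0 0 0 0; 0 0 0 0 0 0 0' 100
python3 -m jog '0 0 0 0 3 0 0; 0 0 0 0 3 0 0; 0 0 0 0 3 0 0; 0 0 0 0 0 0 0; 0 0 0 0 0 0 0' 100
python3 -m jog '0 0 0 0 3 0 0; 0 0 0 0 2 0 0; 0 0 0 0 2 0 0; 0 0 0 0 0 0 0; 0 0 0 0 0 0 0' 100
```

```text
clock: 31.85
tcp_pos: [0.6066, -0.0754, 0.1028]
orientation: [-1.184, -1.248, 1.25]
contact_force: [-0.2, -1.4, 6.8]
grip_width: 0.0078
clock: 32.27
tcp_pos: [0.6081, -0.075, 0.0942]
orientation: [-1.186, -1.251, 1.249]
contact_force: [0.9, -2.2, 5.3]
grip_width: 0.0076
clock: 32.68
tcp_pos: [0.6077, -0.0751, 0.0847]
orientation: [-1.185, -1.25, 1.249]
contact_force: [2.7, -4.1, 2.9]
grip_width: 0.0077
clock: 33.1
tcp_pos: [0.6073, -0.0751, 0.0776]
orientation: [-1.185, -1.25, 1.249]
contact_force: [2.0, -4.1, 4.3]
grip_width: 0.0078
```

```bash
python3 -m jog '0 0 0 0 2 0 0; 0 0 0 0 2 0 0; 0 0 0 0 0 0 0; 0 0 0 0 0 0 0; 0 0 0 0 0 0 0' 100
python3 -m jog '0 0 0 0 0 0 0.25; 0 0 0 0 0 0 0.25; 0 0 0 0 0 0 0.25; 0 0 0 0 -15 0 0.25; 0 0 0 0 -30 0 0.25' 60
python3 -m jog '0 0 0 0 -40 0 0.4; 0 0 0 0 -40 0 0.4; 0 0 0 0 -30 0 0.4; 0 0 0 0 0 -30 0.4; 0 0 0 0 0 -30 0.4' 60
python3 -m jog '0 0 0 0 0 -30 0.4; 0 0 0 0 0 0 0.4; 0 0 0 0 0 0 0.4; 0 0 0 0 0 0 0.4; 0 0 0 0 0 0 0.4' 60
python3 - <<'E'
from h import *
np.set_printoptions(precision=1,suppress=True)
c=Cam("wrist");c.save("i1",k=1.5);b=Cam("side");b.save("i1s",(180,130,360,270),3)
P=c.cloud();Q=b.cloud()
for n,(x,y) in {"s3":(.598,.0168),"s2":(.6005,-.0292),"s1":(.6032,-.0751)}.items():
    for A in(P,Q):
        m=(abs(A[...,0]-x)<.035)&(abs(A[...,1]-y)<.012)&(A[...,2]>.095); q=A[m]*1000; t=q[q[:,2]>np.percentile(q[:,2],50)]
        if A is P: print(n,len(q),"z90",np.percentile(q[:,2],90),"rect",cv2.minAreaRect(t[:,:2].astype(np.float32)))
        else: print(n,"side z",len(q),np.percentile(q[:,2],95))
E
```

```text
clock: 33.52
tcp_pos: [0.6075, -0.0744, 0.0763]
orientation: [-1.186, -1.249, 1.25]
contact_force: [-5.6, -4.3, 25.5]
grip_width: 0.0079
clock: 33.93
tcp_pos: [0.6035, -0.074, 0.1156]
orientation: [-1.175, -1.245, 1.252]
contact_force: [0.4, -0.4, -0.3]
grip_width: 0.0215
clock: 34.35
tcp_pos: [0.6676, -0.0711, 0.2325]
orientation: [-1.187, -1.252, 1.248]
contact_force: [0.1, 0.1, -0.2]
grip_width: 0.0341
clock: 34.77
tcp_pos: [0.6954, -0.0692, 0.2285]
orientation: [-1.182, -1.249, 1.25]
contact_force: [-0.3, 0.2, -0.1]
grip_width: 0.0344
s3 1314 z90 112.53821182986081 rect ((598.5105590820312, 16.7471923828125), (58.94499206542969, 9.78919792175293), 3.1167516708374023)
s3 side z 116 114.05110776239758
s2 1070 z90 112.6164649550222 rect ((601.6136474609375, -28.670040130615234), (59.131553649902344, 8.892887115478516), 3.7682266235351562)
s2 side z 123 115.55010169070303
s1 882 z90 112.80562859457982 rect ((603.3873901367188, -74.32785034179688), (58.90857696533203, 8.89482593536377), 3.4447646141052246)
s1 side z 564 625.8627362889746
```

View pics/i1.png

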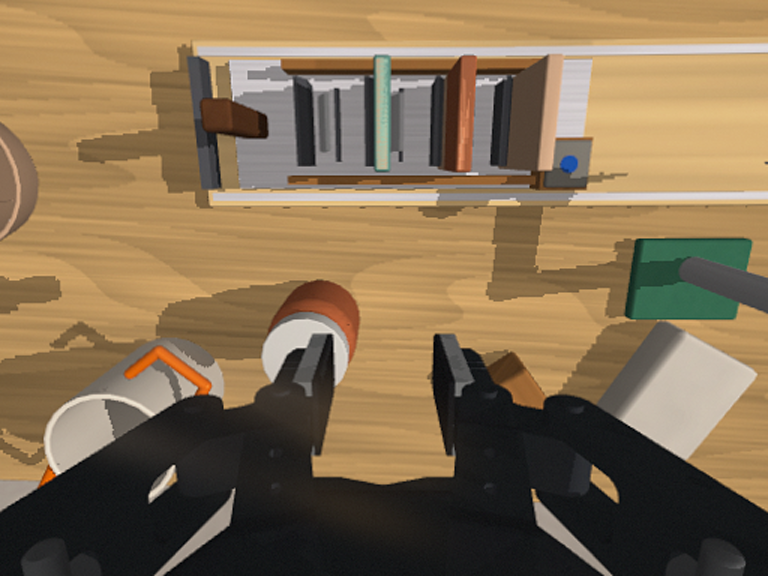

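View pics/i1s.png

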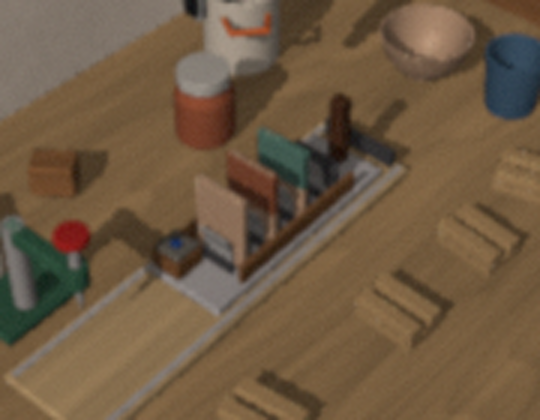

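```bash
python3 -m jog '0 0 0 20 0 0 0.4; 0 0 0 35 0 0 0.4; 0 0 0 35 0 0 0.4; 0 0 0 20 0 0 0.4; 0 0 0 0 0 0 0.4' 60
python3 -m jog '0 0 0 0 0 0 0.4; 0 0 0 0 0 0 0.4; 0 0 0 0 0 0 0.4; 0 0 0 0 0 0 0.4; 0 0 0 0 0 0 0.4' 60
cat >> h.py <<'E'
def mark(c):
    P=c.cloud();H,S=c.hsv[:,:,0].astype(int),c.hsv[:,:,1]
    m=((abs(H-112)<14)&(S>120)&(P[...,2]>.043)&(P[...,2]<.057)&(P[...,1]>0)&(P[...,1]<.25)&(P[...,0]>.58)&(P[...,0]<.66)).astype(np.uint8);M=cv2.moments(m,True)
    if M["m00"]<10: print("no mark");return
    uv=np.array([[M["m10"]/M["m00"],M["m01"]/M["m00"]]]); p=c.plane(uv,.050)[0]*1000; print("mark",int(M["m00"]),uv,p); return p
E
python3 - <<'E'
from h import *
np.set_printoptions(precision=1,suppress=True)
c=Cam("wrist");c.save("j1",k=1.5);mark(c);P=c.cloud()*1000
for n in("side","scene"): b=Cam(n);b.save("j1"+n,(170,180,330,300),4); mark(b); print(b.proj([[.6155,.1815,.0595],[.6155,.1815,.162]]))
print(c.proj([[.6155,.1815,.0595],[.6155,.1815,.162]])*1.5, tool()[:3,3])
m=(P[...,0]>640)&(P[...,1]>120)&(P[...,1]<260)&(P[...,2]>120)&(P[...,2]<230); print("stand",P[m].max(0),P[m].min(0))
E
```

```text
clock: 35.28
tcp_pos: [0.6886, 0.048, 0.2295]
orientation: [-1.176, -1.258, 1.253]
contact_force: [0.2, 1.5, 0.7]
grip_width: 0.0345
clock: 35.7
tcp_pos: [0.6905, 0.039, 0.2282]
orientation: [-1.184, -1.248, 1.248]
contact_force: [-0.3, -0.1, -0.6]
grip_width: 0.0341
mark 99 [[275.3 108. ]] [622.9  56.8  50. ]
no mark
[[207.6 233.3]
 [203.9 207.1]]
no mark
[[298.4 266.3]
 [302.5 245. ]]
[[599.6 160.2]
 [708.1 159.4]] [0.7 0.  0.2]Traceback (most recent call last):
  File "<stdin>", line 6, in <module>
    return umr_maximum(a, axis, None, out, keepdims, initial, where)
ValueError: zero-size array to reduction operation maximum which has no identity
```

View pics/j1.png

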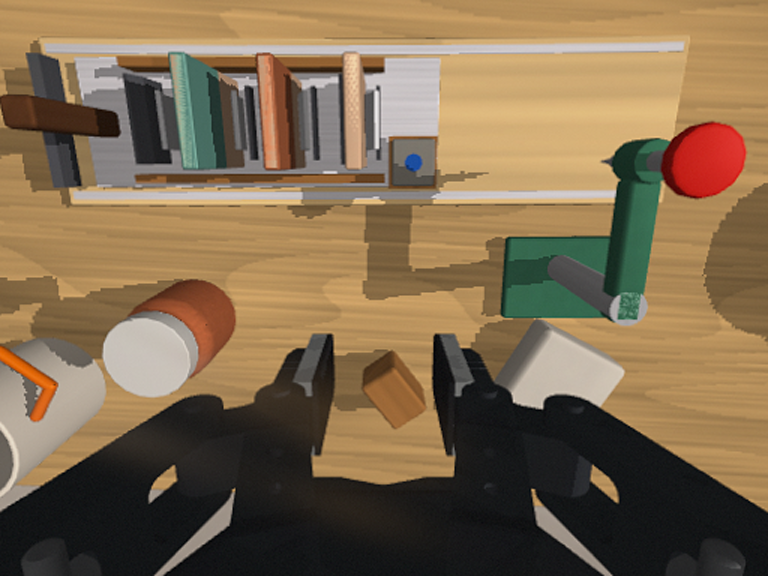

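View pics/j1side.png

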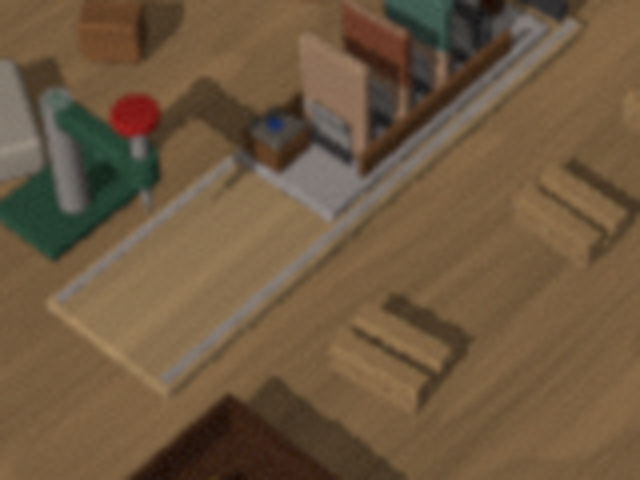

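View pics/j1scene.png

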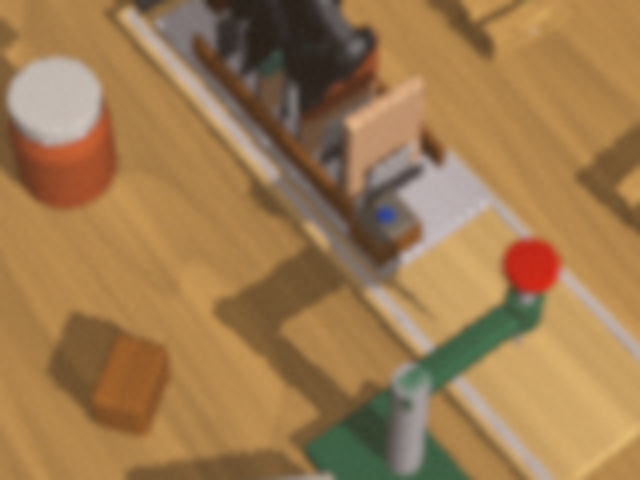

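Run:
```python
from h import *
np.set_printoptions(precision=1,suppress=True)
c=Cam("wrist");c.save("j2",(390,75,510,140),6);P=c.cloud()
H,S=c.hsv[:,:,0].astype(int),c.hsv[:,:,1]
m=(((H<6)|(H>174))&(S>190)&(P[...,2]>.156)&(P[...,2]<.17)).astype(np.uint8); cs,_=cv2.findContours(m,0,1)
k=max(cs,key=cv2.contourArea)[:,0].astype(float); q=c.plane(k,.162)[:,:2]*1000;print("cap",cv2.fitEllipse(q.astype(np.float32)),np.median(P[...,2][m>0]))
for u,v in((401,107),(402,107),(403,107)): print(c.plane([[u,v]],.0595)*1000)
```

```text
cap ((616.0004272460938, 179.5936279296875), (31.84398651123047, 34.96309280395508), 3.381977081298828) 0.1617038257780565
[[615.4 183.7  59.5]]
[[615.4 184.7  59.5]]
[[615.3 185.7  59.5]]
```

View pics/j2.png

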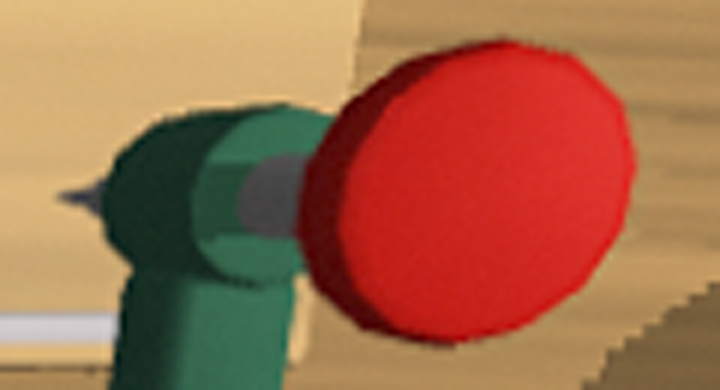

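```bash
python3 -m jog '0 0 0 -20 0 9 0.45; 0 0 0 -38 0 17 0.45; 0 0 0 -38 0 17 0.45; 0 0 0 -38 0 17 0.45; 0 0 0 -38 0 17 0.45' 60
python3 -m jog '0 0 0 -29 0 16.5 0.45; 0 0 0 0 0 0 0.45; 0 0 0 0 20 0 0.45; 0 0 0 0 0 0 0.45; 0 0 0 0 0 0 0.45' 60
python3 - <<'E'
from h import *
np.set_printoptions(precision=4,suppress=True)
print(tool(),r.get_obs()["joints"]);print(go([.6085,-.1671,.08]))
c=Cam("wrist");c.save("k1",k=1.5);P=c.cloud()
m=(abs(P[...,0]-.60)<.06)&(abs(P[...,1]+.18)<.03)
Z=P[...,2]
for y in np.arange(-.215,-.14,.005):
    k=m&(abs(P[...,1]-y)<.0025); print(round(y,3),np.percentile(Z[k],[20,50,80,95]) if k.sum() else None)
E
```

```text
clock: 36.32
tcp_pos: [0.6221, -0.1371, 0.2284]
orientation: [-1.183, -1.25, 1.25]
contact_force: [0.3, -0.2, -0.2]
grip_width: 0.0387
clock: 36.73
tcp_pos: [0.6074, -0.1649, 0.2077]
orientation: [-1.181, -1.249, 1.25]
contact_force: [0.5, 0.7, 0.1]
grip_width: 0.0383
[[-0.0553 -0.002  -0.9985  0.6074]
 [ 0.9985  0.0007 -0.0553 -0.1649]
 [ 0.0009 -1.      0.0019  0.2077]
 [ 0.      0.      0.      1.    ]] [ 0.7455  0.5528 -0.8167  1.6509  0.4357  1.1321  1.4394]
[ -2.322  127.6542  -1.2121]
-0.215 None
-0.21 [0.2637 0.2709 0.2764 0.2799]
-0.205 [0.0326 0.2641 0.2664 0.2707]
-0.2 [0.0123 0.2534 0.263  0.2639]
-0.195 [0.0119 0.232  0.2637 0.2993]
-0.19 [0.0137 0.266  0.2928 0.2997]
-0.185 [0.2286 0.2775 0.2974 0.3064]
-0.18 [0.2798 0.2945 0.305  0.3079]
-0.175 [0.1073 0.2935 0.3045 0.3079]
-0.17 [0.0992 0.29   0.2973 0.3003]
-0.165 [0.0957 0.2904 0.2976 0.3003]
-0.16 [0.1047 0.2907 0.2979 0.3009]
-0.155 [0.2822 0.2955 0.305  0.3079]
-0.15 [0.2796 0.2937 0.3047 0.3078]
-0.145 None
```

View pics/k1.png

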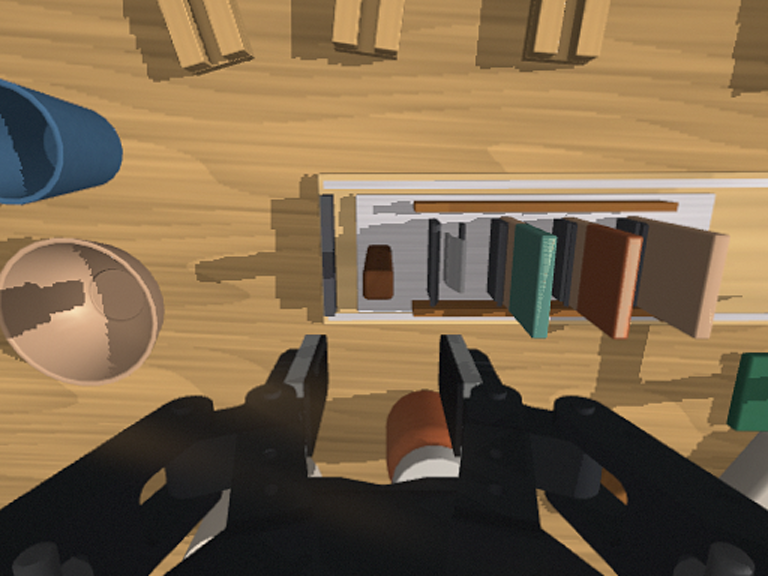

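```bash
python3 -m jog '0 0 0 -2.3 25 -1.2 0.45; 0 0 0 0 38 0 0.45; 0 0 0 0 35 0 0.45; 0 0 0 0 22 0 0.45; 0 0 0 0 7 0 0.45' 60
python3 -m jog '0 0 0 0 0 0 0.45; 0 0 0 0 0 0 0.2; 0 0 0 0 0 0 0; 0 0 0 0 0 0 0; 0 0 0 0 0 0 0' 60
python3 -m jog '0 0 0 0 0 0 0; 0 0 0 0 0 0 0; 0 0 0 0 0 0 0; 0 0 0 0 0 0 0; 0 0 0 0 0 0 0' 60
python3 - <<'E'
from h import *
np.set_printoptions(precision=4,suppress=True)
print(tool(),r.get_obs()["joints"])
E
```

```text
clock: 37.2
tcp_pos: [0.6076, -0.1667, 0.0781]
orientation: [-1.178, -1.247, 1.252]
contact_force: [-0.6, 0.2, -0.1]
grip_width: 0.0382
clock: 37.62
tcp_pos: [0.6112, -0.1674, 0.0837]
orientation: [-1.186, -1.252, 1.248]
contact_force: [-0.3, 0.4, 7.2]
grip_width: 0.0167
clock: 38.03
tcp_pos: [0.6112, -0.1674, 0.0837]
orientation: [-1.186, -1.252, 1.248]
contact_force: [0.2, 0.3, 7.7]
grip_width: 0.017
[[-0.0548  0.0041 -0.9985  0.6112]
 [ 0.9985 -0.0006 -0.0548 -0.1674]
 [-0.0009 -1.     -0.0041  0.0837]
 [ 0.      0.      0.      1.    ]] [ 0.6889  0.6894 -0.7356  1.7398  0.5618  0.9302  1.347 ]
```

```bash
python3 -m jog '0 0 0 8 0 0 0; 0 0 0 16 0 0 0; 0 0 0 20 0 0 0; 0 0 0 20 0 0 0; 0 0 0 20 0 0 0' 60
python3 -m jog '0 0 0 14 0 0 0; 0 0 0 10 0 0 0; 0 0 0 6 0 0 0; 0 0 0 0 0 0 0; 0 0 0 0 0 0 0' 60
python3 - <<'E'
from h import *
np.set_printoptions(precision=4,suppress=True)
print(tool()[:3,3], r.get_obs()["contact_force"])
c=Cam("wrist");c.save("k2",k=1.5); mark(c)
b=Cam("side");b.save("k2s",(170,180,330,300),4);a=Cam("scene");a.save("k2c",(210,190,330,290),5)
E
```

```text
clock: 38.45
tcp_pos: [0.6066, -0.0858, 0.0837]
orientation: [-1.19, -1.249, 1.249]
contact_force: [0.8, -6.2, 7.2]
grip_width: 0.0169
clock: 38.87
tcp_pos: [0.6047, -0.0523, 0.0837]
orientation: [-1.185, -1.253, 1.248]
contact_force: [-0.3, 0.9, 8.3]
grip_width: 0.0166
[ 0.6047 -0.0523  0.0837] [-0.322   0.9217  8.3034]
no mark
```

View pics/k2.png

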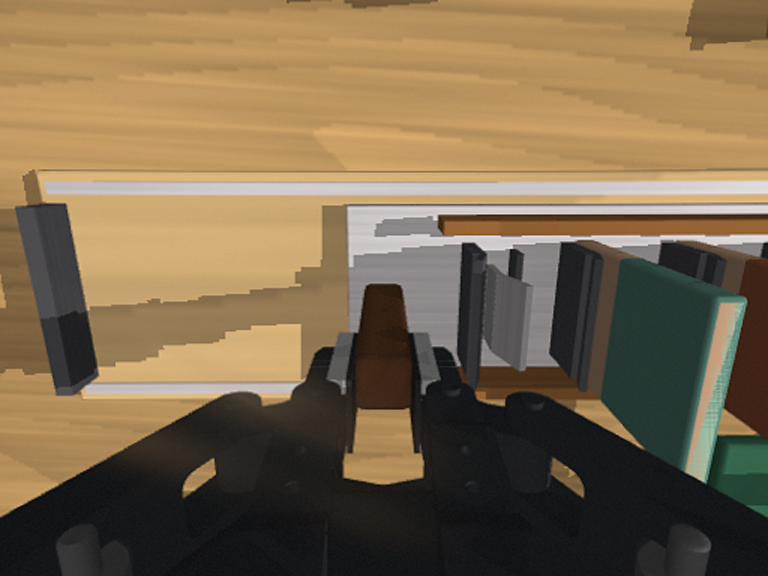

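View pics/k2s.png

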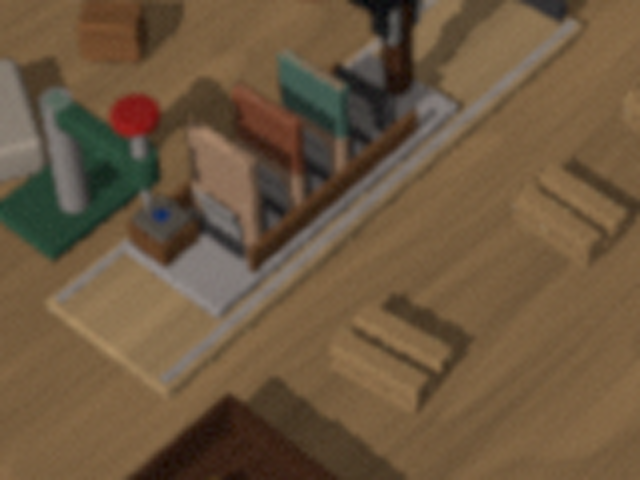

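View pics/k2c.png

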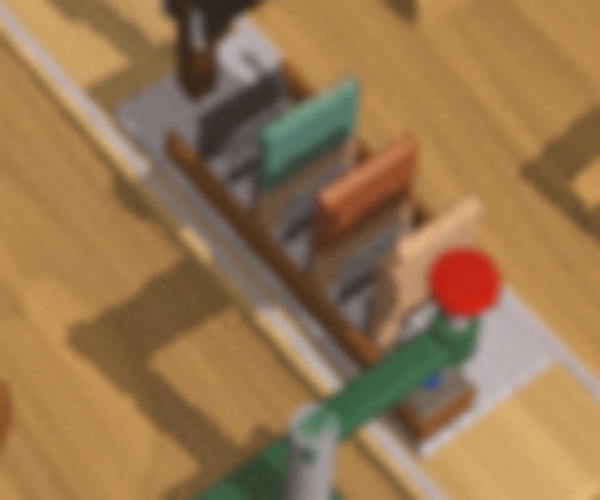

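```bash
python3 -m jog '0 0 0 4 0 0 0; 0 0 0 4 0 0 0; 0 0 0 2.5 0 0 0; 0 0 0 0 0 0 0; 0 0 0 0 0 0 0' 60
python3 - <<'E'
from h import *
np.set_printoptions(precision=4,suppress=True)
print(tool()[:3,3], r.get_obs()["contact_force"])
E
python3 -m jog '0 0 0 0 0 0 0.45; 0 0 0 0 0 0 0.45; 0 0 0 0 0 0 0.45; 0 0 0 0 0 0 0.45; 0 0 0 0 -15 0 0.45' 60
python3 -m jog '0 0 0 0 -40 0 0.45; 0 0 0 0 -40 0 0.45; 0 0 0 0 -30 0 0.45; 0 0 0 0 -10 0 0.45; 0 0 0 0 0 0 0.45' 60
python3 -m jog '0 0 0 20 0 -15 0.2; 0 0 0 30 0 -25 0.2; 0 0 0 30 0 -25 0.2; 0 0 0 30 0 -20 0.2; 0 0 0 0 0 0 0' 60
python3 -m jog '0 0 0 0 0 0 0; 0 0 0 0 0 0 0; 0 0 0 0 0 0 0; 0 0 0 0 0 0 0; 0 0 0 0 0 0 0' 60
python3 - <<'E'
from h import *
np.set_printoptions(precision=4,suppress=True)
print(tool()[:3,3])
c=Cam("wrist");c.save("l1",k=1.5);mark(c)
E
```

```text
clock: 39.43
tcp_pos: [0.6042, -0.0439, 0.0837]
orientation: [-1.187, -1.251, 1.248]
contact_force: [-1.0, -2.3, 9.7]
grip_width: 0.0168
[ 0.6042 -0.0439  0.0837] [-1.0326 -2.2674  9.6612]
clock: 39.85
tcp_pos: [0.6005, -0.0436, 0.0942]
orientation: [-1.179, -1.246, 1.252]
contact_force: [-0.9, 0.1, 0.5]
grip_width: 0.0385
clock: 40.27
tcp_pos: [0.6045, -0.0426, 0.2207]
orientation: [-1.188, -1.254, 1.247]
contact_force: [0.1, 0.2, -1.0]
grip_width: 0.0384
clock: 40.68
tcp_pos: [0.6818, 0.0804, 0.2151]
orientation: [-1.173, -1.258, 1.252]
contact_force: [-2.0, 1.3, 0.4]
grip_width: 0.0065
clock: 41.1
tcp_pos: [0.6812, 0.0696, 0.2162]
orientation: [-1.184, -1.247, 1.249]
contact_force: [0.1, 0.3, 0.7]
grip_width: -0.0
[0.6812 0.0696 0.2162]
mark 111 [[368.0631 115.3514]] [615.9554 180.6827  50.    ]
```

View pics/l1.png

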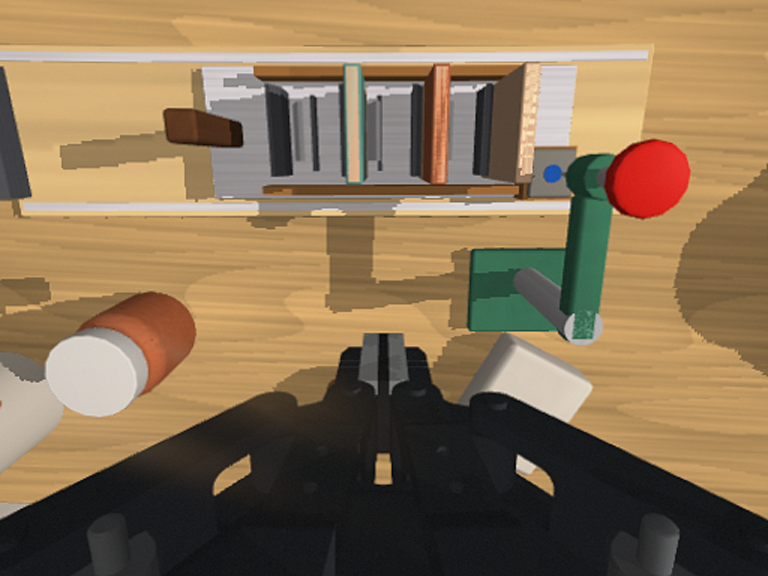

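Run:
```python
from h import *
np.set_printoptions(precision=2,suppress=True)
c=Cam("wrist");c.save("l2",(335,85,475,155),5.5)
np.save("l2.npy",c.img)
for p in [(.6157,.181,.0595),(.6157,.182,.0595),(.6157,.183,.0595),(.6157,.184,.0595)]: print((c.proj([p])-[335,85])*5.5)
b=Cam("side");b.save("l2s",(185,210,235,250),14)
```

```text
[[201.7  166.11]]
[[207.32 166.39]]
[[212.93 166.68]]
[[218.55 166.96]]
```

View pics/l2.png

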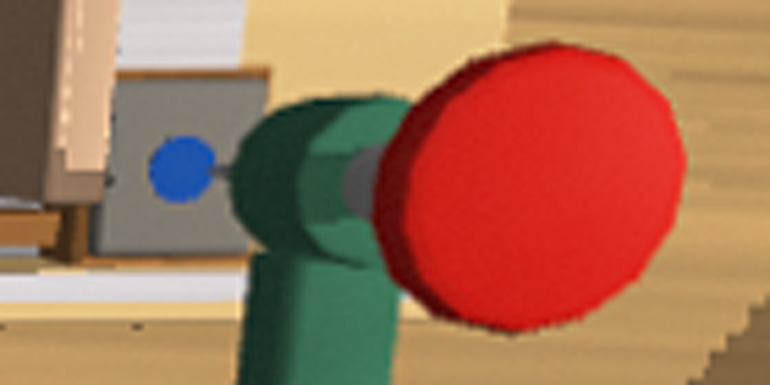

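View pics/l2s.png

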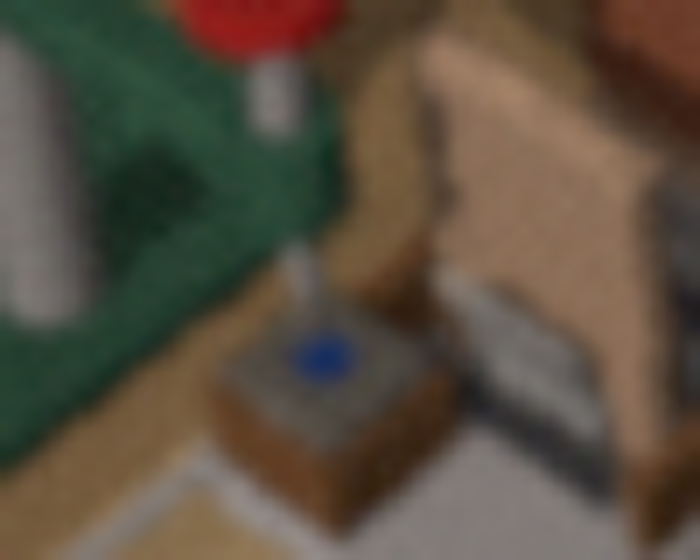

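```bash
python3 -m jog '0 0 0 20 -5 0 0; 0 0 0 36 -5 0 0; 0 0 0 38 -5 0 0; 0 0 0 38 0 0 0; 0 0 0 38 0 0 0' 60
python3 -m jog '0 0 0 35 0 0 0; 0 0 0 15 0 0 0; 0 0 0 0 0 0 0; 0 0 0 0 0 0 0; 0 0 0 0 0 0 0' 60
python3 - <<'E'
from h import *
np.set_printoptions(precision=2,suppress=True)
print(tool()[:3,3]*1000)
c=Cam("wrist");c.save("l3");mark(c);uv=c.proj([[.6157,.182,.0595]])[0];print(uv)
u,v=uv.astype(int);c.save("l4",(u-70,v-35,u+70,v+35),5.5)
for p in [(.6157,.180,.0595),(.6157,.182,.0595),(.6157,.184,.0595)]: print((c.proj([p])-[u-70,v-35])*5.5)
P=c.cloud();H,S=c.hsv[:,:,0].astype(int),c.hsv[:,:,1]
m=(((H<6)|(H>174))&(S>190)&(P[...,2]>.156)&(P[...,2]<.17)).astype(np.uint8); cs,_=cv2.findContours(m,0,1)
k=max(cs,key=cv2.contourArea)[:,0].astype(float); q=c.plane(k,.162)[:,:2]*1000;print("cap",q.min(0),q.max(0))
E
```

```text
clock: 41.67
tcp_pos: [0.6722, 0.2422, 0.2321]
orientation: [-1.184, -1.25, 1.248]
contact_force: [0.7, 1.1, 0.1]
grip_width: 0.0002
clock: 42.08
tcp_pos: [0.6703, 0.2886, 0.2311]
orientation: [-1.185, -1.247, 1.249]
contact_force: [0.5, -1.1, 0.1]
grip_width: 0.0002
[670.26 288.65 231.07]
mark 79 [[156.73 114.22]] [615.84 181.55  50.  ]
[154.19 114.31]
[[375.25 193.56]]
[[386.03 194.18]]
[[396.82 194.8 ]]
cap [599.85 166.99] [631.77 201.21]
```

View pics/l4.png

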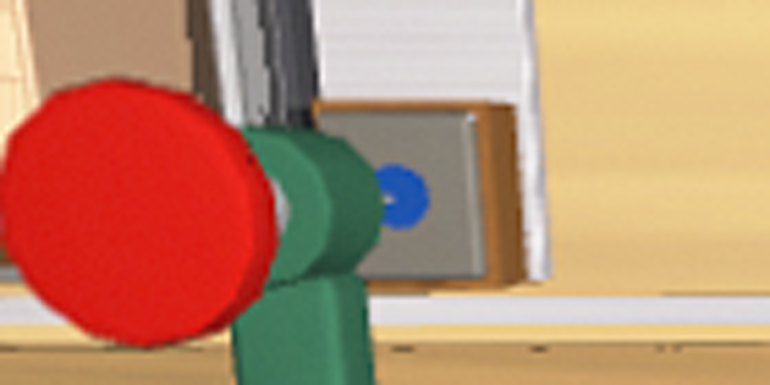

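View pics/l3.png

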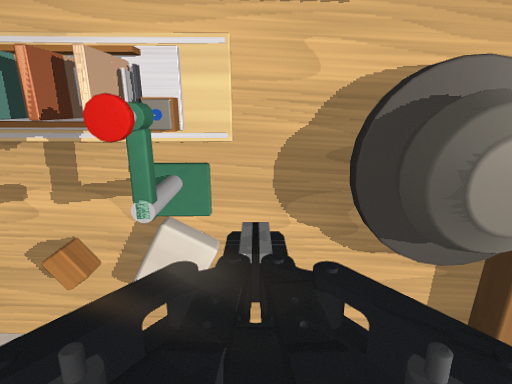

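```bash
python3 -m jog '0 0 0 -20 0 5 0; 0 0 0 -38 0 10 0; 0 0 0 -39 0 10 0; 0 0 0 -39 0 10 0; 0 0 0 -39 0 10 0' 60
python3 -m jog '0 0 0 -39 0 10 0.2; 0 0 0 -39 0 10 0.45; 0 0 0 -39 0 11.6 0.45; 0 0 0 -35 0 11 0.45; 0 0 0 0 0 0 0.45' 60
python3 -m jog '0 0 0 0 0 0 0.45; 0 0 0 0 0 0 0.45; 0 0 0 0 0 0 0.45; 0 0 0 0 0 0 0.45; 0 0 0 0 0 0 0.45' 60
python3 - <<'E'
from h import *
np.set_printoptions(precision=2,suppress=True)
print(tool()[:3,3]*1000,go([.6015,-.0429,.081]))
c=Cam("wrist");c.save("m1")
E
```

```text
clock: 42.55
tcp_pos: [0.6337, 0.1094, 0.2312]
orientation: [-1.185, -1.247, 1.248]
contact_force: [-0.3, -0.9, 0.1]
grip_width: -0.0002
clock: 42.97
tcp_pos: [0.598, -0.0536, 0.2304]
orientation: [-1.193, -1.233, 1.244]
contact_force: [-0.2, -1.3, -0.9]
grip_width: 0.0384
clock: 43.38
tcp_pos: [0.5999, -0.039, 0.2314]
orientation: [-1.182, -1.251, 1.251]
contact_force: [-0.3, 0.2, -1.5]
grip_width: 0.0384
[599.92 -38.97 231.4 ] [ -4.08 150.4   -1.32]
```

View pics/m1.png

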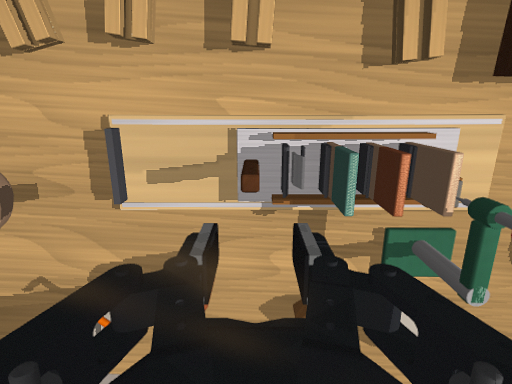

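```bash
python3 -m jog '0 0 0 -4 25 -1 0.45; 0 0 0 0 39 0 0.45; 0 0 0 0 39 0 0.45; 0 0 0 0 30 0 0.45; 0 0 0 0 12 0 0.45' 60
python3 -m jog '0 0 0 0 0 0 0.45; 0 0 0 0 0 0 0.45; 0 0 0 0 0 0 0.2; 0 0 0 0 0 0 0; 0 0 0 0 0 0 0' 60
python3 -m jog '0 0 0 0 0 0 0; 0 0 0 0 0 0 0; 0 0 0 0 0 0 0; 0 0 0 0 0 0 0; 0 0 0 0 0 0 0' 60
python3 - <<'E'
from h import *
np.set_printoptions(precision=2,suppress=True)
print(tool()[:3,3]*1000,r.get_obs()["contact_force"])
E
python3 -m jog '0 0 0 1.5 0 0 0; 0 0 0 1 0 0 0; 0 0 0 0 0 0 0; 0 0 0 0 0 0 0; 0 0 0 0 0 0 0' 60
python3 - <<'E'
from h import *
np.set_printoptions(precision=2,suppress=True)
print(tool()[:3,3]*1000,r.get_obs()["contact_force"])
E
```

```text
clock: 43.85
tcp_pos: [0.5983, -0.0441, 0.0819]
orientation: [-1.177, -1.246, 1.253]
contact_force: [-0.4, -0.1, -0.2]
grip_width: 0.0387
clock: 44.27
tcp_pos: [0.6027, -0.044, 0.0889]
orientation: [-1.186, -1.252, 1.248]
contact_force: [-1.7, 1.3, 7.6]
grip_width: 0.0166
clock: 44.68
tcp_pos: [0.6027, -0.0439, 0.0888]
orientation: [-1.186, -1.252, 1.248]
contact_force: [0.1, 1.4, 7.0]
grip_width: 0.0165
[602.74 -43.94  88.85] [0.06 1.37 7.02]
clock: 45.1
tcp_pos: [0.6027, -0.0432, 0.0889]
orientation: [-1.188, -1.25, 1.248]
contact_force: [-0.9, -2.7, 8.6]
grip_width: 0.0165
[602.71 -43.21  88.86] [-0.91 -2.73  8.61]
```

```bash
python3 -m jog '0 0 0 0.8 0 0 0; 0 0 0 0.6 0 0 0; 0 0 0 0 0 0 0; 0 0 0 0 0 0 0; 0 0 0 0 0 0 0' 60
python3 - <<'E'
from h import *
np.set_printoptions(precision=2,suppress=True)
print(tool()[:3,3]*1000,r.get_obs()["contact_force"])
E
```

```text
clock: 45.52
tcp_pos: [0.6027, -0.0421, 0.0889]
orientation: [-1.188, -1.25, 1.249]
contact_force: [-0.9, -2.0, 8.2]
grip_width: 0.0164
[602.65 -42.07  88.86] [-0.86 -2.05  8.15]
```

```bash
python3 -m jog '0 0 0 0 0 0 0.45; 0 0 0 0 0 0 0.45; 0 0 0 0 0 0 0.45; 0 0 0 0 0 0 0.45; 0 0 0 0 -15 0 0.45' 60
python3 -m jog '0 0 0 0 -40 0 0.45; 0 0 0 0 -40 0 0.45; 0 0 0 0 -40 0 0.45; 0 0 0 20 0 -15 0.2; 0 0 0 30 0 -25 0.2' 60
python3 -m jog '0 0 0 30 0 -25 0; 0 0 0 25 0 -20 0; 0 0 0 0 0 0 0; 0 0 0 0 0 0 0; 0 0 0 0 0 0 0' 60
python3 - <<'E'
from h import *
np.set_printoptions(precision=2,suppress=True)
print(tool()[:3,3]*1000)
c=Cam("wrist");c.save("n1");mark(c);uv=c.proj([[.6157,.182,.0595]])[0];print(uv)
u,v=uv.astype(int);c.save("n2",(u-35,v-20,u+35,v+20),11)
for p in [(.6157,.180,.0595),(.6157,.182,.0595),(.6157,.184,.0595)]: print((c.proj([p])-[u-35,v-20])*11)
E
```

```text
clock: 45.93
tcp_pos: [0.5987, -0.0406, 0.0992]
orientation: [-1.179, -1.246, 1.252]
contact_force: [0.1, -0.0, -0.3]
grip_width: 0.0385
clock: 46.35
tcp_pos: [0.6392, 0.008, 0.2256]
orientation: [-1.192, -1.246, 1.245]
contact_force: [0.1, -0.3, -0.4]
grip_width: 0.0172
clock: 46.77
tcp_pos: [0.6797, 0.0689, 0.2218]
orientation: [-1.183, -1.249, 1.25]
contact_force: [0.3, 0.2, -0.1]
grip_width: 0.0004
[679.7   68.91 221.78]
mark 100 [[367.88 116.97]] [615.88 182.14  50.  ]
[371.27 117.07]
[[366.01 219.59]]
[[388.01 220.75]]
[[410.01 221.92]]
```

View pics/n2.png

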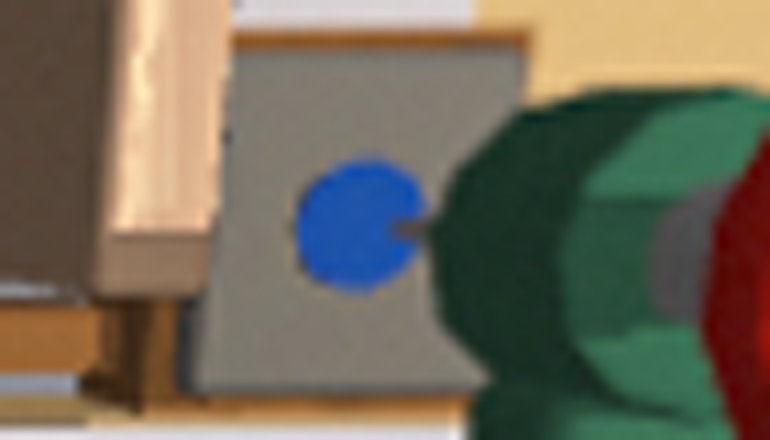

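```bash
python3 -m jog '0 0 0 15 0 7 0; 0 0 0 33 0 16 0; 0 0 0 35 0 17 0; 0 0 0 34 0 17.2 0; 0 0 0 0 0 0 0' 60
python3 -m jog '0 0 0 0 0 0 0; 0 0 0 0 15 0 0; 0 0 0 0 15 0 0; 0 0 0 0 0 0 0; 0 0 0 0 0 0 0' 60
python3 - <<'E'
from h import *
np.set_printoptions(precision=2,suppress=True)
print(tool()[:3,3]*1000,go([.616,.1825,.165]))
c=Cam("wrist");c.save("o1")
E
```

```text
clock: 47.23
tcp_pos: [0.6104, 0.1917, 0.2229]
orientation: [-1.173, -1.259, 1.255]
contact_force: [-0.2, 2.2, 0.6]
grip_width: -0.0002
clock: 47.65
tcp_pos: [0.6159, 0.1806, 0.1891]
orientation: [-1.182, -1.245, 1.251]
contact_force: [0.3, -0.1, -0.3]
grip_width: 0.0001
[615.91 180.59 189.14] [ 1.94 24.14 -0.28]
```

View pics/o1.png

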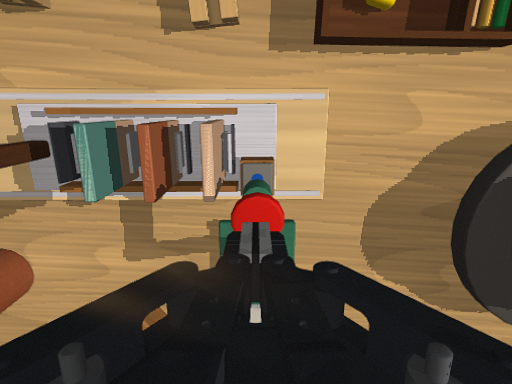

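```bash
python3 -m jog '0 0 0 1.9 10 0 0; 0 0 0 0 10 0 0; 0 0 0 0 5 0 0; 0 0 0 0 0 0 0; 0 0 0 0 0 0 0' 60
python3 -m jog '0 0 0 0 3 0 0; 0 0 0 0 3 0 0; 0 0 0 0 3 0 0; 0 0 0 0 0 0 0; 0 0 0 0 0 0 0' 60
python3 -m jog '0 0 0 0 2 0 0; 0 0 0 0 1 0 0; 0 0 0 0 1 0 0; 0 0 0 0 0 0 0; 0 0 0 0 0 0 0' 60
```

```text
clock: 48.12
tcp_pos: [0.616, 0.1845, 0.1657]
orientation: [-1.182, -1.249, 1.25]
contact_force: [0.3, 0.1, -0.4]
grip_width: -0.0002
clock: 48.53
tcp_pos: [0.6167, 0.1849, 0.1577]
orientation: [-1.183, -1.25, 1.249]
contact_force: [0.1, 0.3, 3.6]
grip_width: 0.0
clock: 48.95
tcp_pos: [0.6167, 0.1849, 0.1537]
orientation: [-1.183, -1.25, 1.249]
contact_force: [1.0, 0.4, 4.3]
grip_width: -0.0001
```

```bash
python3 -m jog '0 0 0 0 1 0 0; 0 0 0 0 1 0 0; 0 0 0 0 0 0 0; 0 0 0 0 0 0 0; 0 0 0 0 0 0 0' 60
python3 -m jog '0 0 0 0 1 0 0; 0 0 0 0 1 0 0; 0 0 0 0 0 0 0; 0 0 0 0 0 0 0; 0 0 0 0 0 0 0' 60
```

```text
clock: 49.37
tcp_pos: [0.6167, 0.1849, 0.1521]
orientation: [-1.183, -1.25, 1.249]
contact_force: [1.3, -0.3, 7.2]
grip_width: -0.0003
clock: 49.78
tcp_pos: [0.6168, 0.185, 0.1519]
orientation: [-1.185, -1.251, 1.249]
contact_force: [-4.0, -2.1, 19.3]
grip_width: -0.0001
```

The plunger bottomed at z=0.1519 m, and force jumped to 19 N. I'll lift off and check that it springs back.

```bash
python3 -m jog '0 0 0 0 -5 0 0; 0 0 0 0 -10 0 0; 0 0 0 0 -20 0 0; 0 0 0 0 -25 0 0; 0 0 0 0 -15 0 0' 60
python3 -m jog '0 0 0 -20 0 -10 0; 0 0 0 -35 0 -20 0; 0 0 0 -35 0 -20 0; 0 0 0 -20 0 -10 0; 0 0 0 0 0 0 0' 60
python3 -m jog '0 0 0 0 0 0 0; 0 0 0 0 0 0 0; 0 0 0 0 0 0 0; 0 0 0 0 0 0 0; 0 0 0 0 0 0 0' 60
python3 - <<'E'
from h import *
np.set_printoptions(precision=2,suppress=True)
print(tool()[:3,3]*1000)
c=Cam("wrist");c.save("p1");mark(c);uv=c.proj([[.6157,.182,.0595]])[0]
u,v=uv.astype(int);c.save("p2",(u-35,v-20,u+35,v+20),11)
P=c.cloud();H,S=c.hsv[:,:,0].astype(int),c.hsv[:,:,1];m=((H<6)|(H>174))&(S>190)&(P[...,2]>.14)&(P[...,2]<.17);print("cap z",np.median(P[m][:,2]))
E
```

```text
clock: 50.2
tcp_pos: [0.6161, 0.1845, 0.2259]
orientation: [-1.183, -1.249, 1.25]
contact_force: [0.9, 0.3, 0.6]
grip_width: -0.0002
clock: 50.62
tcp_pos: [0.6847, 0.0693, 0.2227]
orientation: [-1.19, -1.239, 1.246]
contact_force: [0.6, -0.3, -0.5]
grip_width: 0.0005
clock: 51.03
tcp_pos: [0.6817, 0.0795, 0.2245]
orientation: [-1.182, -1.251, 1.251]
contact_force: [0.7, -0.3, 0.5]
grip_width: 0.0001
[681.66  79.47 224.51]
mark 97 [[356.95 114.46]] [615.8  182.02  50.  ]
cap z 0.16175645515322878
```

View pics/p2.png

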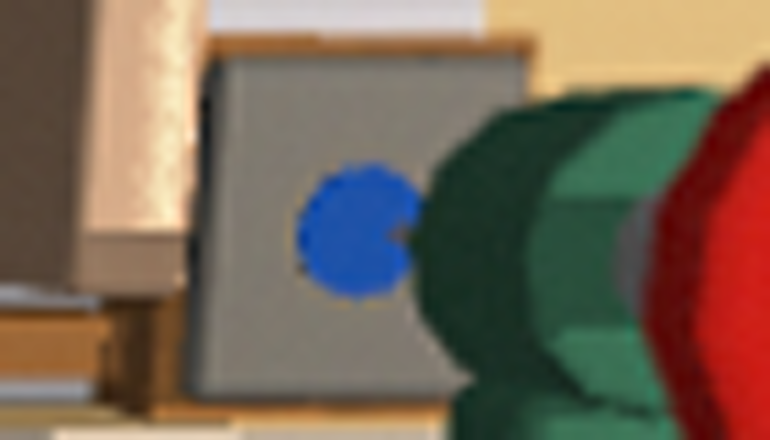

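```bash
python3 -m jog '0 0 0 -18 0 13 0.45; 0 0 0 -32 0 24 0.45; 0 0 0 -34 0 26 0.45; 0 0 0 -32 0 24.7 0.45; 0 0 0 0 0 0 0.45' 60
python3 -m jog '0 0 0 0 0 0 0.45; 0 0 0 0 0 0 0.45; 0 0 0 0 0 0 0.45; 0 0 0 0 0 0 0.45; 0 0 0 0 0 0 0.45' 60
python3 - <<'E'
from h import *
np.set_printoptions(precision=2,suppress=True)
print(tool()[:3,3]*1000,go([.6010,-.0415,.083]))
c=Cam("wrist");c.save("q1")
E
```

```text
clock: 51.5
tcp_pos: [0.598, -0.0511, 0.2232]
orientation: [-1.189, -1.236, 1.249]
contact_force: [0.0, -0.9, -1.0]
grip_width: 0.0384
clock: 51.92
tcp_pos: [0.6021, -0.0399, 0.2244]
orientation: [-1.181, -1.252, 1.251]
contact_force: [-0.2, 0.5, -0.5]
grip_width: 0.0387
[602.09 -39.88 224.36] [ -1.66 141.36   1.23]
```

View pics/q1.png

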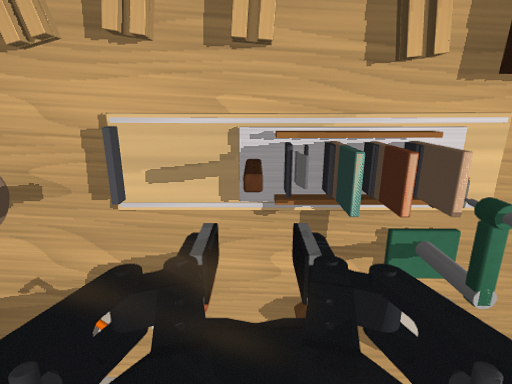

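```bash
python3 -m jog '0 0 0 -1.7 25 1 0.45; 0 0 0 0 39 0 0.45; 0 0 0 0 37 0 0.45; 0 0 0 0 27 0 0.45; 0 0 0 0 10 0 0.45' 60
python3 -m jog '0 0 0 0 0 0 0.45; 0 0 0 0 0 0 0.45; 0 0 0 0 0 0 0.2; 0 0 0 0 0 0 0; 0 0 0 0 0 0 0' 60
python3 -m jog '0 0 0 0 0 0 0; 0 0 0 0 0 0 0; 0 0 0 -6 0 0 0; 0 0 0 -12 0 0 0; 0 0 0 -18 0 0 0' 60
python3 -m jog '0 0 0 -20 0 0 0; 0 0 0 -20 0 0 0; 0 0 0 -20 0 0 0; 0 0 0 -12 0 0 0; 0 0 0 -6 0 0 0' 60
python3 -m jog '0 0 0 -2 0 0 0; 0 0 0 -2 0 0 0; 0 0 0 0 0 0 0; 0 0 0 0 0 0 0; 0 0 0 0 0 0 0' 60
```

```text
clock: 52.38
tcp_pos: [0.5981, -0.0431, 0.082]
orientation: [-1.177, -1.246, 1.253]
contact_force: [-0.4, -0.3, -0.4]
grip_width: 0.0383
clock: 52.8
tcp_pos: [0.6024, -0.0428, 0.0888]
orientation: [-1.186, -1.253, 1.248]
contact_force: [-1.8, 2.4, 6.3]
grip_width: 0.0167
clock: 53.22
tcp_pos: [0.6042, -0.0746, 0.0888]
orientation: [-1.181, -1.258, 1.248]
contact_force: [-0.1, 6.3, 6.2]
grip_width: 0.0167
clock: 53.63
tcp_pos: [0.6089, -0.1587, 0.0888]
orientation: [-1.187, -1.251, 1.246]
contact_force: [-0.6, 3.6, 6.1]
grip_width: 0.0167
clock: 54.05
tcp_pos: [0.609, -0.1606, 0.0888]
orientation: [-1.186, -1.253, 1.248]
contact_force: [-0.1, 1.5, 6.6]
grip_width: 0.0165
```

```bash
python3 -m jog '0 0 0 -2 0 0 0; 0 0 0 -2 0 0 0; 0 0 0 -2 0 0 0; 0 0 0 0 0 0 0; 0 0 0 0 0 0 0' 60
python3 -m jog '0 0 0 -1 0 0 0; 0 0 0 -1 0 0 0; 0 0 0 0 0 0 0; 0 0 0 0 0 0 0; 0 0 0 0 0 0 0' 60
python3 -m jog '0 0 0 -1 0 0 0; 0 0 0 -0.5 0 0 0; 0 0 0 0 0 0 0; 0 0 0 0 0 0 0; 0 0 0 0 0 0 0' 60
```

```text
clock: 54.47
tcp_pos: [0.6093, -0.1662, 0.0888]
orientation: [-1.185, -1.253, 1.248]
contact_force: [-0.5, 3.1, 6.5]
grip_width: 0.0164
clock: 54.88
tcp_pos: [0.6094, -0.1679, 0.0888]
orientation: [-1.185, -1.253, 1.248]
contact_force: [-1.2, 2.8, 6.4]
grip_width: 0.017
clock: 55.3
tcp_pos: [0.6095, -0.1693, 0.0888]
orientation: [-1.185, -1.254, 1.248]
contact_force: [-0.0, 3.7, 6.6]
grip_width: 0.0166
```

```bash
python3 -m jog '0 0 0 -1 0 0 0; 0 0 0 -0.5 0 0 0; 0 0 0 0 0 0 0; 0 0 0 0 0 0 0; 0 0 0 0 0 0 0' 60
python3 -m jog '0 0 0 -1 0 0 0; 0 0 0 -0.5 0 0 0; 0 0 0 0 0 0 0; 0 0 0 0 0 0 0; 0 0 0 0 0 0 0' 60
python3 - <<'E'
from h import *
c=Cam("wrist");c.save("r1",k=1.5)
E
```

```text
clock: 55.72
tcp_pos: [0.6096, -0.1708, 0.0888]
orientation: [-1.185, -1.254, 1.248]
contact_force: [-1.0, 3.1, 6.4]
grip_width: 0.0164
clock: 56.13
tcp_pos: [0.6096, -0.1722, 0.0888]
orientation: [-1.185, -1.254, 1.248]
contact_force: [0.5, 4.3, 6.2]
grip_width: 0.0163
```

View pics/r1.png

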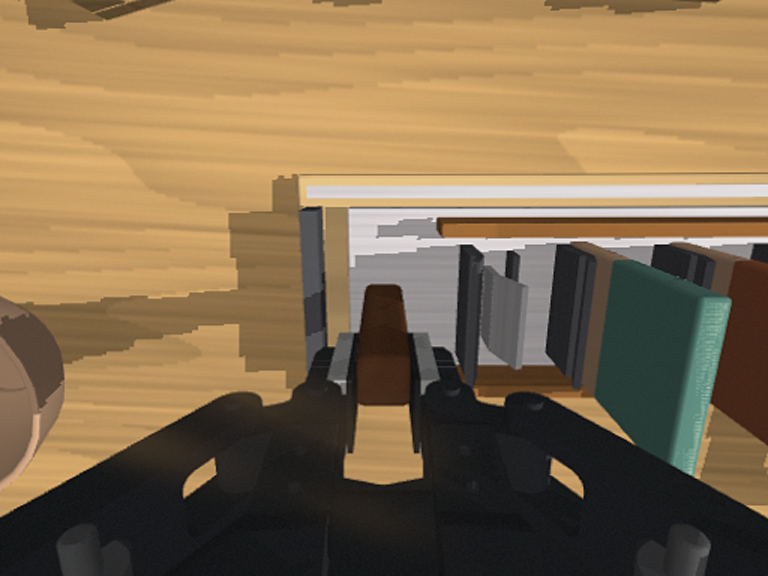

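The image shows roughly a 10 mm gap between plate and stop, so the rack wasn't fully parked at the start. I'll keep drawing it back until it touches.

```bash
python3 -m jog '0 0 0 -1.5 0 0 0; 0 0 0 -1.5 0 0 0; 0 0 0 -1 0 0 0; 0 0 0 0 0 0 0; 0 0 0 0 0 0 0' 60
python3 -m jog '0 0 0 -1 0 0 0; 0 0 0 -1 0 0 0; 0 0 0 0 0 0 0; 0 0 0 0 0 0 0; 0 0 0 0 0 0 0' 60
python3 -m jog '0 0 0 -1 0 0 0; 0 0 0 -1 0 0 0; 0 0 0 0 0 0 0; 0 0 0 0 0 0 0; 0 0 0 0 0 0 0' 60
```

```text
clock: 56.6
tcp_pos: [0.6099, -0.1765, 0.0888]
orientation: [-1.185, -1.253, 1.248]
contact_force: [-0.0, 3.0, 6.2]
grip_width: 0.0164
clock: 57.02
tcp_pos: [0.61, -0.1784, 0.0888]
orientation: [-1.185, -1.254, 1.248]
contact_force: [-0.1, 4.1, 6.3]
grip_width: 0.0166
clock: 57.43
tcp_pos: [0.6102, -0.1803, 0.0888]
orientation: [-1.185, -1.254, 1.248]
contact_force: [-0.1, 3.1, 5.9]
grip_width: 0.0165
```

```bash
python3 -m jog '0 0 0 -1 0 0 0; 0 0 0 -1 0 0 0; 0 0 0 0 0 0 0; 0 0 0 0 0 0 0; 0 0 0 0 0 0 0' 60
python3 - <<'E'
from h import *
c=Cam("wrist");c.save("r2",k=1.5)
E
```

```text
clock: 57.85
tcp_pos: [0.6102, -0.1823, 0.0888]
orientation: [-1.185, -1.253, 1.248]
contact_force: [0.2, 3.1, 7.3]
grip_width: 0.0167
```

View pics/r2.png

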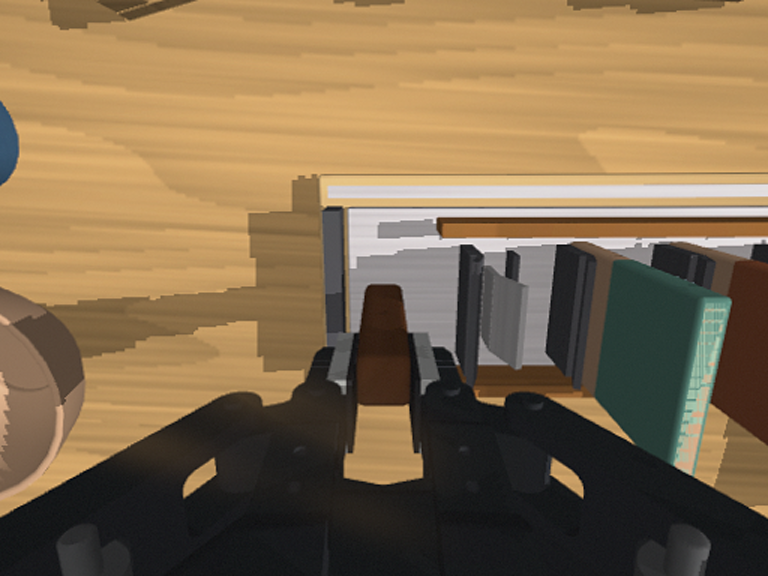

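Almost touching now. The bowl comes closer at (40,400), but it stands about 0.055 m tall and the fingers are at 0.089 m. I'll continue in small steps.

```bash
python3 -m jog '0 0 0 -1 0 0 0; 0 0 0 -0.5 0 0 0; 0 0 0 0 0 0 0; 0 0 0 0 0 0 0; 0 0 0 0 0 0 0' 60
python3 -m jog '0 0 0 -1 0 0 0; 0 0 0 -0.5 0 0 0; 0 0 0 0 0 0 0; 0 0 0 0 0 0 0; 0 0 0 0 0 0 0' 60
```

```text
clock: 58.32
tcp_pos: [0.6103, -0.1837, 0.0888]
orientation: [-1.185, -1.254, 1.248]
contact_force: [-0.1, 4.1, 5.5]
grip_width: 0.0166
clock: 58.73
tcp_pos: [0.6104, -0.1847, 0.0888]
orientation: [-1.184, -1.254, 1.248]
contact_force: [-0.3, 4.8, 6.7]
grip_width: 0.0163
```

```bash
python3 -m jog '0 0 0 -1 0 0 0; 0 0 0 -0.5 0 0 0; 0 0 0 0 0 0 0; 0 0 0 0 0 0 0; 0 0 0 0 0 0 0' 60
python3 -m jog '0 0 0 -1 0 0 0; 0 0 0 -0.5 0 0 0; 0 0 0 0 0 0 0; 0 0 0 0 0 0 0; 0 0 0 0 0 0 0' 60
```

```text
clock: 59.15
tcp_pos: [0.6104, -0.1848, 0.0888]
orientation: [-1.182, -1.255, 1.247]
contact_force: [-1.4, 7.8, 6.8]
grip_width: 0.0167
clock: 59.57
tcp_pos: [0.6104, -0.1848, 0.0888]
orientation: [-1.18, -1.257, 1.247]
contact_force: [-2.1, 9.7, 7.5]
grip_width: 0.0169
```

```bash
python3 -m jog '0 0 0 0 0 0 0.45; 0 0 0 0 0 0 0.45; 0 0 0 0 0 0 0.45; 0 0 0 0 0 0 0.45; 0 0 0 0 -15 0 0.45' 60
python3 -m jog '0 0 0 0 -40 0 0.45; 0 0 0 0 -40 0 0.45; 0 0 0 0 -40 0 0.45; 0 0 0 20 0 -15 0.45; 0 0 0 30 0 -25 0.45' 60
python3 -m jog '0 0 0 25 0 -25 0.45; 0 0 0 25 0 -25 0.45; 0 0 0 0 0 0 0.45; 0 0 0 0 0 0 0.45; 0 0 0 0 0 0 0.45' 60
python3 - <<'E'
from h import *
np.set_printoptions(precision=1,suppress=True)
c=Cam("wrist");c.save("s1",k=1.5);mark(c);P=c.cloud()
for n,y in {"s3":(-.0006),"s2":(-.0466),"s1":(-.0925)}.items():
    m=(abs(P[...,0]-.602)<.035)&(abs(P[...,1]-y)<.02)&(P[...,2]>.095); q=P[m]*1000; t=q[q[:,2]>np.percentile(q[:,2],50)]
    print(n,"z90",np.percentile(q[:,2],90),cv2.minAreaRect(t[:,:2].astype(np.float32)))
Cam("scene").save("s1c",(90,90,450,350),2.1);Cam("side").save("s1s",(130,100,400,370),2.1)
E
```

```text
clock: 59.98
tcp_pos: [0.6067, -0.1904, 0.0991]
orientation: [-1.179, -1.246, 1.251]
contact_force: [-1.1, -0.9, -0.6]
grip_width: 0.0384
clock: 60.4
tcp_pos: [0.6466, -0.1428, 0.2258]
orientation: [-1.194, -1.244, 1.245]
contact_force: [0.5, -1.2, -0.6]
grip_width: 0.0384
clock: 60.82
tcp_pos: [0.6931, -0.0853, 0.2219]
orientation: [-1.183, -1.249, 1.25]
contact_force: [0.2, -0.1, -0.1]
grip_width: 0.0385
mark 107 [[380.5 112. ]] [623.8  40.   50. ]
s3 z90 112.5772633093746 ((599.6756591796875, 0.2730722427368164), (58.58470153808594, 9.728885650634766), 4.018071174621582)
s2 z90 112.72613401550242 ((602.4188842773438, -45.54996109008789), (59.482330322265625, 9.084574699401855), 3.854814052581787)
s1 z90 112.7769956172715 ((604.8565673828125, -91.08094024658203), (59.40175247192383, 8.845515251159668), 3.3431873321533203)
```

View pics/s1.png

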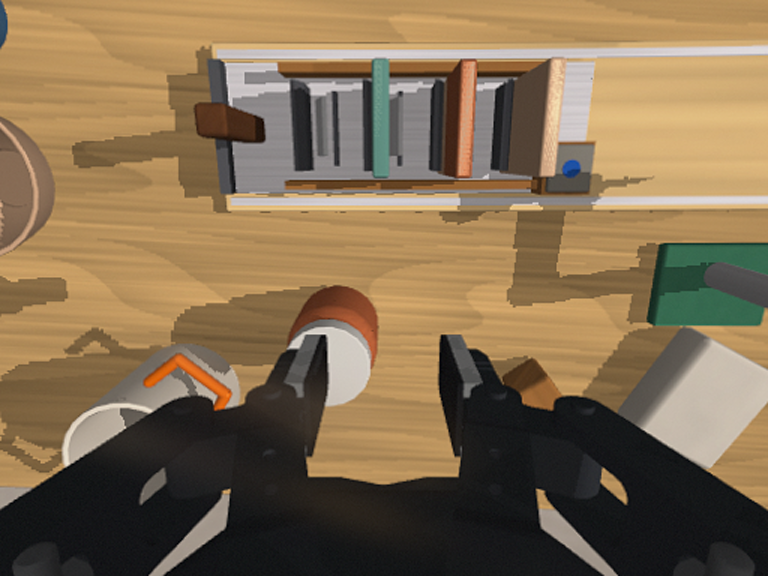

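View pics/s1s.png

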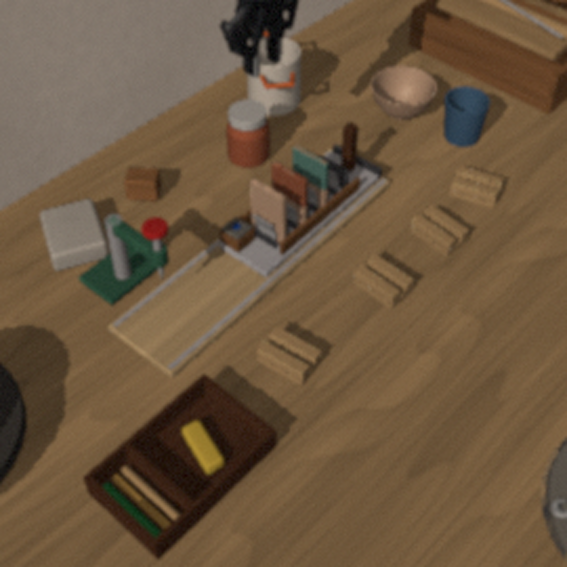

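View pics/s1c.png

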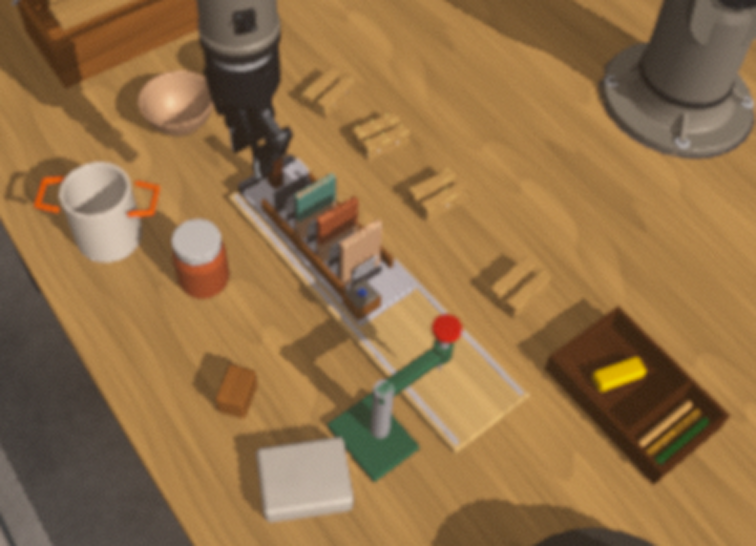

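The final views show the rack plate against the stop, three tiles level at 112.6 to 112.8 mm, the rib in the tray's free compartment and the plunger up. The cup, bowl and jar are in place and the arm is clear, so I'll hand in.

Run:
```python
from bench import r
print(r.hand_in())
```

```text
the job is handed in; nothing more can be done
None
```

The job is done and handed in at about 61 s of the 210 s allowed; `hand_in` reports no verdict. There were three tiles in this run, with the fourth block empty.

- **Rib:** it was put away first and still lay in the tray's free compartment in the last pictures.
- **Tiles:** the pale, red-brown and teal tiles were pushed home into slots 3, 2 and 1. Each push ended in a hard stop of 18–26 N at the expected height, and all three tops last read 112.6–112.8 mm against a nominal 112 mm.
- **Needle and dot:** the first stop left the dot about 2 mm short, so I moved the rack on. The last wrist view before pressing put the dot within about 1 mm of the needle tip.
- **Plunger:** it bottomed at a cap height of 151.9 mm with 19 N, about 10 mm of travel, and sprang back to 161.8 mm. I could not see the prick itself because the needle stand hid that part of the dot.
- **Rack:** it started about 16–17 mm short of its stop. I drew it back past that point until it stopped moving and the pull rose to about 10 N, and the last picture shows the plate against the stop.
- **Bystanders:** the cup, bowl and jar looked undisturbed; I checked this by eye and did not measure their positions. The arm was clear of everything when I handed in.

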